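# Complete the graduated row of sampling bottles in their carrier

### The arm

A 6-joint arm with a two-finger parallel gripper is mounted at the origin on the work surface. World frame = base frame: x ahead of the robot, y to its left, z up, the work surface at z = 0. Lengths are in m, angles in rad, forces in N, time in s.
With the tool pointing down it reaches from about 0.35 to 0.775 m from the base axis. Payload 5.5 kg.
Tool frame: the origin (TCP) lies between the finger pads; the fingertips stand env.nose_length ahead of it and the grasp point (between the pads) lies 8 mm behind it (env.nose_length is the distance from the TCP to the fingertips, in m); z points along the fingers, y is the direction in which the jaws open and shut (so a half turn about z gives the same grasp; the last joint's range is limited). The gripper opens to 85 mm and grips with 20 to 120 N. Pads are 22 mm wide; open, the fingers measure 114 mm over their backs; the gripper's body (76 mm by 85 mm) begins 54 mm behind the grasp point. The pads swing forward as they close: fully open they stand 13 mm farther back than shut.
Start: joints at [-1.377, 0.313, 0.046, 1.304, 0, 1.431], TCP at [0.188, -0.543, 0.242] pointing down, gripper open.
Joint ranges: [-2.76, 2.76], [-0.86, 1.69], [-1.03, 1.26], [-2.2, 2.34], [-1.47, 1.5], [-3.14, 3.14]. Speed limits (rad/s): [2.57, 2.57, 3.14, 3.14, 3.14, 3.14].

### API

Orientations are given as a unit quaternion [w, x, y, z].
In Python, from workcell import env gives the robot as it stands. The module is installed in compiled form; this text tells all that it offers.
- The arm moves only by the shell command python3 -m creep 'ROWS' [FORCE]. ROWS is a JSON object of lists of equal length, an entry for each row: "hand": the finger opening in mm, from 0 to 85.4; "delta_pos": the shift along the tool's x, y, z scaled (see below), a list of three; "turn": the turn about the tool's z scaled (see below). In form: {"hand": [hand, ...], "delta_pos": [[dx, dy, dz], ...], "turn": [turn, ...]}. A call has exactly 5 rows; each row shifts and turns the commanded pose from where the row before left it, along the tool's axes as they then stand; what a row does not reach is not made up. The controller multiplies each number of a shift by 0.8 m and each number of a turn by 5 degrees. A row lasts 1/12 s, in which the tool goes at most 41.7 mm and 7.16 degrees, less where a joint would pass 70% of its speed; a pose out of reach is approached as far as the arm can. A call with a number of a shift or a turn outside -1 to 1 is refused whole. A call with a gripper value outside its range is refused whole. The fingers move at their own pace and stop on an object; FORCE is the grip in N (left out, the last holds). Time passes only in rows, so rows that do not move let the fingers close, or fill a call up. It gives the time, the measured TCP pose, the force and the opening at its end, in the units of the state.
- env.get_state(): the state, without advancing time (a new reading comes with each control period).
- env.read_camera(name): name is "scene" or "top" or "wrist"; returns a dict with "pixels" (480x640x3 uint8, red, green, blue), "depth" (480x640 float32, m along the optical axis (not along the pixel's ray), 0 where there is no reading), "fx", "fy", "cx", "cy" (pixels), "origin" and "orientation" of the camera in the world. Camera axes: x right, y down, z forward; pixel columns grow to the right and rows downward; lengths in m; the calibration is good to about 2 mm. A picture is of the moment at which its call begins.
- env.hand_in(): hands the job in, once; it reports no verdict.
Trained networks look in the newest picture that a camera, given by its name, has taken for a name from the list of things; names that differ only in an ending like _2 or _b are one class to them, and where a whole thing is asked for, a point or a joint stands for the part that bears it (a point fixed in the world has none). Each returns a list of dicts, best first, with "score" (0 to 1); they miss things now and then, are a little off and sometimes report something else, mostly with a low value. They report only what shows in the picture. A call takes as long as a camera call. They do not tell look-alikes from the thing itself.
- env.find_in(camera, target): "location" ([row, column] in pixels, amid what is visible of it).
- env.pinpoint(camera, target): "location" ([row, column] in pixels: a listed point, or the origin of a listed thing).
The state is a dict: "clock": time; "joint_pos": joint angles; "qvel": joint speeds; "tau": joint torques, N m; "tcp_pos": TCP position; "orientation": TCP orientation; "wrist_force": force on the tool from outside, world axes, zero at the start; "ft_torque": the same for the moment, N m; "finger_gap": finger opening in m.
Only numpy, scipy, OpenCV 4.12 (cv2) and the standard library are available. Lean on these libraries where they do the work, as an engineer would, in place of code of your own. Each camera call takes 0.05 s, during which the arm holds its last target.

### The job

Two of the flat sampling bottles are still out on the bench: slide each into the carrier between the two bottles it belongs with, easing them apart with it, so that the row of five runs from tallest to shortest. All five must finally stand upright on the carrier's floor and be let go. Work gently: do not let a bottle drop, force it down or tip one out of the carrier, and leave everything else on the bench where it is.

Things in the scene. Friction and masses are not known exactly. Their poses are not given: they have to be found in the camera images.
- carrier: Open grey plastic bottle carrier, fixed. Origin: centre of its underside; y runs along the row of bottles, x across it. Inside 190 mm long (y) by 82 mm (x): five 36 mm bottles in one row and 10 mm to spare. Floor 4 mm thick. Side walls (x) 4 mm thick, 40 mm high; end walls (y) 4 mm thick, 80 mm high, with a rim jutting 10 mm out.
- bottle_150: Flat white HDPE bottle, round black screw cap, 150 mm tall, empty (about 85 g), standing loose on the bench: the taller of the two left out. Belongs between bottle_168 and bottle_132. Body 76 mm wide along its x, 36 thick along its y; origin: centre of its underside, z up. A half turn about z makes no difference. Cap: 26 mm diameter, the top 24 mm.
- bottle_114: The same bottle but 114 mm tall (about 65 g), standing loose on the bench: the shorter of the two left out. Belongs between bottle_132 and bottle_96. Under each cap: a neck 6 mm high, then a shoulder 14 mm high sloping out to the full body, which so ends 44 mm below the top. The heel tapers: 28 mm thick (y) and 64 wide (x) at the bottom, full size 10 mm up.
- bottle_168: The same bottle but 168 mm tall (about 95 g), standing loose in the carrier at one end of the row (either end), its y along the row. The gaps between the bottles in the carrier are 21 to 32 mm wide, narrower than a bottle; the gaps at the ends 12 to 17 mm. The bottles are slick (friction about 0.3): pushed, they slide and lean aside easily.
- bottle_132: The same bottle but 132 mm tall (about 75 g), standing loose in the middle of the row in the carrier, its y along the row. Held by its round cap, any of these bottles may swing by a few degrees in the grip when carried or pushed.
- bottle_96: The same bottle but 96 mm tall (about 55 g), standing loose in the carrier at the other end of the row from bottle_168, its y along the row.
- jar: Bystander: round white bottle, 60 mm diameter, 125 mm tall, black cap, loose. Origin: centre of its underside.
- dish_stack: Bystander: stack of three lidded culture dishes, 91 mm diameter, 46 mm high, loose (one piece). Origin: centre of its underside.
- beaker: Bystander: empty glass beaker, 72 mm diameter, 94 mm tall, loose. Origin: centre of its underside.
- wash_bottle: Bystander: white wash bottle, 60 mm diameter, 187 mm tall with its spout (which reaches 58 mm out along its -x), loose. Origin: centre of its underside.
- dish: Bystander: single lidded culture dish, 91 mm diameter, 15 mm high, loose. Origin: centre of its underside.
- tube_rack: Bystander: white two-tier rack of stoppered test tubes, fixed, 66 mm (x) by 210 mm (y), 176 mm tall. Origin: centre of its underside.
- forceps: Bystander: steel forceps lying flat, 142 mm long (x), 9 mm high, loose. Origin: centre of their underside.
- marker: Bystander: black marker pen lying flat, 130 mm long (x), 18 mm high, loose. Origin: centre of its underside.
There are look-alikes about, which are no part of the job. Leave any purple or yellow look-alike of the bottle_150 alone.

How it is judged:
On the way:
1. one of the two left-out bottles stands in its place in the carrier, let go (((z of bottle_150 in the frame of carrier between 0.001 and 0.008 m and angle between bottle_150's own z axis and vertical below 0.1 rad and x of bottle_150 in the frame of carrier between -0.012 and 0.012 m and y of bottle_150 in the frame of carrier between -0.085 and 0.085 m and linear speed of bottle_150 below 0.02 m/s and ((y of bottle_168 in the frame of bottle_150 above 0.03 m and y of bottle_132 in the frame of bottle_150 below -0.03 m) or (y of bottle_168 in the frame of bottle_150 below -0.03 m and y of bottle_132 in the frame of bottle_150 above 0.03 m)) and contact force between the fingers and bottle_150 below 0.05 N) or (z of bottle_114 in the frame of carrier between 0.001 and 0.008 m and angle between bottle_114's own z axis and vertical below 0.1 rad and x of bottle_114 in the frame of carrier between -0.012 and 0.012 m and y of bottle_114 in the frame of carrier between -0.085 and 0.085 m and linear speed of bottle_114 below 0.02 m/s and ((y of bottle_132 in the frame of bottle_114 above 0.03 m and y of bottle_96 in the frame of bottle_114 below -0.03 m) or (y of bottle_132 in the frame of bottle_114 below -0.03 m and y of bottle_96 in the frame of bottle_114 above 0.03 m)) and contact force between the fingers and bottle_114 below 0.05 N))), for 0.2 s.
At the end, for the whole second after the job is handed in: All five bottles stand in the carrier on its floor (underside within 4 mm of the floor), upright within 0.1 rad, at rest; bottle_150 is between bottle_168 and bottle_132, and bottle_114 between bottle_132 and bottle_96, so the row runs from tallest to shortest (either way round) (z of bottle_168 in the frame of carrier between 0.001 and 0.008 m and angle between each of bottle_168, bottle_150, bottle_132, bottle_114, bottle_96's own z axis and vertical below 0.1 rad and x of bottle_168 in the frame of carrier between -0.012 and 0.012 m and y of bottle_168 in the frame of carrier between -0.085 and 0.085 m and linear speed of each of bottle_168, bottle_150, bottle_132, bottle_114, bottle_96 below 0.02 m/s and z of bottle_150 in the frame of carrier between 0.001 and 0.008 m and x of bottle_150 in the frame of carrier between -0.012 and 0.012 m and y of bottle_150 in the frame of carrier between -0.085 and 0.085 m and z of bottle_132 in the frame of carrier between 0.001 and 0.008 m and x of bottle_132 in the frame of carrier between -0.012 and 0.012 m and y of bottle_132 in the frame of carrier between -0.085 and 0.085 m and z of bottle_114 in the frame of carrier between 0.001 and 0.008 m and x of bottle_114 in the frame of carrier between -0.012 and 0.012 m and y of bottle_114 in the frame of carrier between -0.085 and 0.085 m and z of bottle_96 in the frame of carrier between 0.001 and 0.008 m and x of bottle_96 in the frame of carrier between -0.012 and 0.012 m and y of bottle_96 in the frame of carrier between -0.085 and 0.085 m and ((y of bottle_168 in the frame of bottle_150 above 0.03 m and y of bottle_132 in the frame of bottle_150 below -0.03 m) or (y of bottle_168 in the frame of bottle_150 below -0.03 m and y of bottle_132 in the frame of bottle_150 above 0.03 m)) and ((y of bottle_132 in the frame of bottle_114 above 0.03 m and y of bottle_96 in the frame of bottle_114 below -0.03 m) or (y of bottle_132 in the frame of bottle_114 below -0.03 m and y of bottle_96 in the frame of bottle_114 above 0.03 m))); the robot touches nothing.
It fails at once if a bottle is forced down (over 60 N on the carrier or on another bottle) (contact force between any of bottle_150, bottle_114 and carrier above 60 N or contact force between any of bottle_150, bottle_114 and bottle_168 above 60 N or contact force between any of bottle_150, bottle_114 and bottle_132 above 60 N or contact force between any of bottle_150, bottle_114 and bottle_96 above 60 N).
It fails at once if a bottle is let fall into its place (moves faster than 0.5 m/s inside the carrier, its underside below 60 mm) ((linear speed of bottle_150 above 0.5 m/s and z of bottle_150 in the frame of carrier below 0.06 m and x of bottle_150 in the frame of carrier between -0.04 and 0.04 m and y of bottle_150 in the frame of carrier between -0.085 and 0.085 m) or (linear speed of bottle_114 above 0.5 m/s and z of bottle_114 in the frame of carrier below 0.06 m and x of bottle_114 in the frame of carrier between -0.04 and 0.04 m and y of bottle_114 in the frame of carrier between -0.085 and 0.085 m)).
It fails at once if a bottle of the set is tipped over or out of the carrier (more than 0.8 rad) (angle between any of bottle_168, bottle_150, bottle_132, bottle_114, bottle_96's own z axis and vertical above 0.8 rad).
It fails at once if a bystander is moved by more than 25 mm or knocked over (distance of any of jar, dish_stack, beaker, wash_bottle, dish, forceps, marker from where it was at the start of the episode above 0.025 m or angle between any of jar, dish_stack, beaker, wash_bottle, dish's own z axis and vertical above 0.5 rad).
It also fails if it takes over 70 s, if anything falls off the work surface, if the arm or the gripper's body presses on something with over 40 N, if the wrist force passes 120 N, or if a joint passes its speed limit or range.

## Working session

There is one attempt and no reset: what is moved stays moved. The work goes in short steps, Python scripts to look and compute and a shell command to move; the robot and the scene stay as the last step left them, time stands still between calls to the robot, and variables do not carry over. Pictures are saved under pics/ and viewed, and the job is handed in when it is done.

```bash
mkdir -p pics
cat > h.py <<'E'
import numpy as np, cv2
from scipy.spatial.transform import Rotation as R
from workcell import env
def rot(q): return R.from_quat([q[1],q[2],q[3],q[0]]).as_matrix()
def cam(n,save=None):
    c=env.read_camera(n)
    if save: cv2.imwrite('pics/'+save,c['pixels'][:,:,::-1])
    return c
def cloud(c):
    d=c['depth'];v,u=np.mgrid[0:480,0:640]
    p=np.stack([(u-c['cx'])/c['fx']*d,(v-c['cy'])/c['fy']*d,d],-1)
    w=p@rot(c['orientation']).T+np.array(c['origin'])
    w[d==0]=np.nan
    return w
E
python3 - <<'E'
from h import *
s=env.get_state();print(s, env.nose_length)
for n in ['scene','top']:
    c=cam(n,n+'1.png');w=cloud(c);np.save(n+'1.npy',w);print(n,c['origin'],c['orientation'],c['fx'])
    for t in ['carrier','bottle_150','bottle_168','jar','tube_rack','wash_bottle']:
        print(t,[(round(r['score'],2),[int(x) for x in r['location']],w[int(r['location'][0]),int(r['location'][1])].round(3).tolist()) for r in env.find_in(n,t)][:8])
E
```

```text
{'clock': 0.0, 'joint_pos': array([-1.37656453e+00,  3.13992575e-01,  4.49718776e-02,  1.30359684e+00,
       -4.13904116e-05,  1.43119482e+00]), 'qvel': array([-8.41660971e-05,  7.83015103e-04,  2.43869429e-03,  7.14186079e-04,
       -1.97995077e-03, -2.04415811e-03]), 'tau': array([-3.38885420e-04, -4.80632579e+01,  2.98530221e+01,  1.95118063e-02,
        2.36655308e-05,  6.95940798e-06]), 'tcp_pos': array([ 0.18829078, -0.5427731 ,  0.2414104 ]), 'orientation': array([-9.09702257e-04,  9.86101317e-01,  1.66142600e-01, -4.55577516e-05]), 'wrist_force': array([-0.16749717, -0.01615329, -0.50666032]), 'ft_torque': array([0.023747  , 0.05876483, 0.04333255]), 'finger_gap': 0.08523499248000829} 0.011
scene [1.30895695 0.20130858 0.58774598] [-0.28582901  0.55122838  0.6976563  -0.35738597] 437.88346439530727
carrier [(0.61, [261, 383], [0.603, 0.168, 0.04])]
bottle_150 [(0.88, [233, 425], [0.605, 0.24, 0.122]), (0.83, [237, 397], [0.591, 0.189, 0.095]), (0.69, [235, 364], [0.566, 0.122, 0.072]), (0.66, [167, 261], [0.362, -0.173, 0.095]), (0.6, [223, 164], [0.615, -0.307, 0.066]), (0
[... 889 characters left out ...]
 0.144]), (0.88, [252, 269], [0.544, 0.119, 0.082]), (0.85, [234, 472], [0.581, -0.308, 0.078]), (0.74, [310, 348], [0.418, -0.037, 0.149]), (0.64, [346, 418], [0.349, -0.175, 0.122])]
bottle_168 [(0.98, [245, 240], [0.55, 0.175, 0.126]), (0.96, [239, 210], [0.56, 0.233, 0.14]), (0.9, [287, 407], [0.462, -0.154, 0.144]), (0.88, [252, 269], [0.544, 0.119, 0.082]), (0.85, [234, 472], [0.581, -0.308, 0.078]), (0.74, [310, 348], [0.418, -0.037, 0.149]), (0.64, [346, 418], [0.349, -0.175, 0.122])]
jar [(0.64, [215, 364], [0.618, -0.079, 0.098])]
tube_rack [(0.61, [139, 369], [0.799, -0.098, 0.066]), (0.23, [247, 252], [0.567, 0.161, 0.016])]
wash_bottle [(0.75, [256, 124], [0.529, 0.404, 0.127])]
```

View pics/scene1.png

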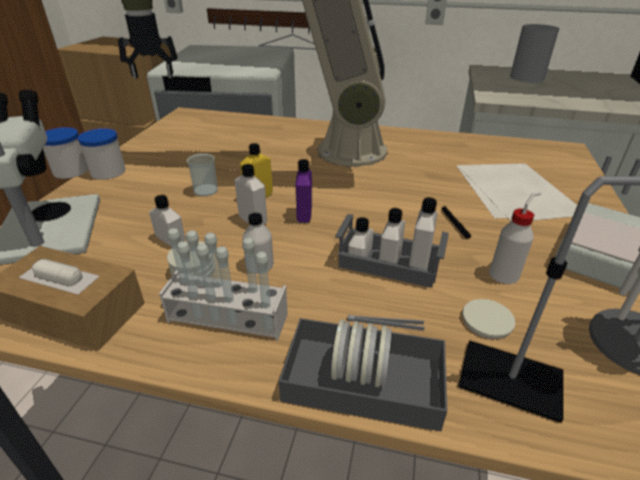

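View pics/top1.png

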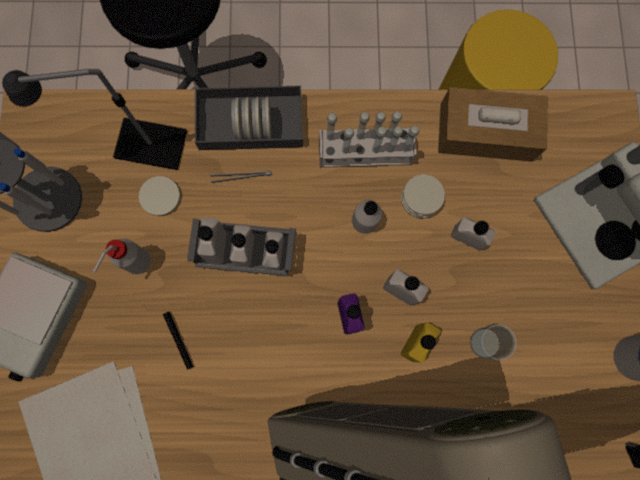

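The scene view shows the carrier with three bottles: 96 at (240,360), 132 at (235,395) and 168 at (230,427). Outside it are white bottles at about (195,250), the 150, and (220,165), the 114. The purple (305,190) and yellow (257,170) ones are look-alikes. In the top view the 150 is at (407,287), the 114 at (473,234), and the carrier runs (190–295, 222–275).

```bash
cat >> h.py <<'E'
def cap(w,x,y,h,tol=.006):
    m=(np.hypot(w[...,0]-x,w[...,1]-y)<.045)&(w[...,2]>h-tol)&(w[...,2]<h+.012)
    p=w[m]
    if len(p)<5: return None
    c,r=cv2.minEnclosingCircle(p[:,:2].astype(np.float32))
    return np.r_[np.array(c),p[:,2].mean()].round(4),round(r,4),len(p),p[:,:2].mean(0).round(4)
def body(w,x,y,h):
    m=(np.hypot(w[...,0]-x,w[...,1]-y)<.05)&(w[...,2]>h-.05)&(w[...,2]<h-.02)
    return cv2.minAreaRect(w[m][:,:2].astype(np.float32))
E
python3 - <<'E'
from h import *
w=np.load('top1.npy');s=np.load('scene1.npy')
for n,x,y,h in [('168',.555,.233,.172),('132',.545,.175,.136),('96',.537,.119,.1),('150',.46,-.157,.15),('114',.58,-.31,.114),('jar',.61,-.08,.125)]:
    print(n,'top',cap(w,x,y,h),'scene',cap(s,x,y,h))
    print('   ',body(w,x,y,h),body(s,x,y,h))
# carrier
m=(abs(w[...,0]-.55)<.12)&(abs(w[...,1]-.17)<.16)&(w[...,2]>.07)&(w[...,2]<.092)
p=w[m];print(len(p))
# end rims: image region
for nm,W in (('top',w),('scene',s)):
  m=(abs(W[...,0]-.55)<.07)&(abs(W[...,1]-.17)<.14)&(W[...,2]>.03)&(W[...,2]<.046)
  print(nm,cv2.minAreaRect(W[m][:,:2].astype(np.float32)),m.sum())
  m=(abs(W[...,0]-.55)<.07)&(abs(W[...,1]-.17)<.14)&(W[...,2]>.076)&(W[...,2]<.086)
  q=W[m]
  for sgn in (1,-1):
    a=q[(q[:,1]-.17)*sgn>.085]
    if len(a)>5: print(nm,'rim',sgn,len(a),cv2.minAreaRect(a[:,:2].astype(np.float32)),a[:,2].mean())
E
```

```text
168 top (array([0.5689, 0.2398, 0.1717]), 0.0142, 151, array([0.5684, 0.2395])) scene (array([0.5683, 0.2402, 0.1709]), 0.0144, 114, array([0.5713, 0.2397]))
    ((0.5663717985153198, 0.2206593155860901), (0.07576489448547363, 0.0748097226023674), 85.347412109375) ((0.5725221633911133, 0.2219923734664917), (0.06468566507101059, 0.07658357918262482), 1.2213125228881836)
132 top (array([0.5619, 0.1797, 0.1359]), 0.014, 141, array([0.5617, 0.1791])) scene (array([0.5627, 0.1798, 0.1348]), 0.0135, 103, array([0.5641, 0.1793]))
    ((0.5508936047554016, 0.17805564403533936), (0.0762985572218895, 0.0831126719713211), 43.90090560913086) ((0.5675988793373108, 0.17050820589065552), (0.05956675112247467, 0.07689781486988068), 17.95928192138672)
96 top (array([0.5473, 0.1329, 0.0996]), 0.0325, 135, array([0.5549, 0.115 ])) scene (array([0.5548, 0.1135, 0.0989]), 0.0138, 96, array([0.5575, 0.1145]))
    ((0.5502089858055115, 0.11583690345287323), (0.09483650326728821, 0.07124628871679306), 78.19400787353516) ((0.5463034510612488, 0.10160629451274872), (0.06328784674406052, 0.07603763788938522), 
[... 1283 characters left out ...]
70623779297) 870
top rim 1 289 ((0.5721128582954407, 0.2708788812160492), (0.03160268813371658, 0.08963315188884735), 85.59852600097656) 0.08012075085876923
top rim -1 260 ((0.5525858402252197, 0.07642428576946259), (0.014123748987913132, 0.08943764865398407), 84.35169219970703) 0.0801456424514683
scene ((0.5608300566673279, 0.17749673128128052), (0.2037075012922287, 0.10622727870941162), 84.31253814697266) 1007
scene rim 1 200 ((0.5721576809883118, 0.2713327407836914), (0.02848982997238636, 0.0886654481291771), 83.83362579345703) 0.07999423847880426
scene rim -1 167 ((0.551483154296875, 0.07639865577220917), (0.013681210577487946, 0.08962169289588928), 84.31278991699219) 0.07961061333255334
```

```bash
cat > g.py <<'E'
# usage: g.py x y z yaw_of_tool_y_deg : units remaining (from current measured pose, current tool axes)
import sys; from h import *
x,y,z,yaw=map(float,sys.argv[1:5])
s=env.get_state();M=rot(s['orientation']);d=np.array([x,y,z])-s['tcp_pos']
cy=np.degrees(np.arctan2(M[1,1],M[0,1]))
dy=(yaw-cy+180)%360-180
print('clock',round(s['clock'],2),'tcp',s['tcp_pos'].round(4),'yaw',cy.round(2),'tilt',M[:,2].round(3),'gap',round(s['finger_gap'],4),'F',s['wrist_force'].round(1),'q',s['joint_pos'].round(2))
u=(M.T@d)/.8
print('shift units in current axes',u.round(4),'norm mm',(1000*np.linalg.norm(d)).round(1),'turn units',(-dy/5).round(2))
print('world d mm',(d*1000).round(1))
th=np.radians(yaw);Y=np.array([np.cos(th),np.sin(th),0]);Z=np.array([0,0,-1.]);X=np.cross(Y,Z)
print('shift units in final axes',(np.array([X@d,Y@d,Z@d])/.8).round(4))
E
python3 -m creep '{"hand":[85,85,85,85,85],"delta_pos":[[0.0408,-0.0278,0],[0.0408,-0.0278,0],[0.0408,-0.0278,0],[0.0408,-0.0278,0],[0.0408,-0.0278,0]],"turn":[0,0,0,0,0]}' 80
python3 -m creep '{"hand":[85,85,85,85,85],"delta_pos":[[0.0408,-0.0278,0],[0.0408,-0.0278,0],[0.0408,-0.0278,0],[0.0408,-0.0278,0],[0.0408,-0.0278,0]],"turn":[0,0,0,0,0]}'
python3 -m creep '{"hand":[85,85,85,85,85],"delta_pos":[[0.0408,-0.0278,0],[0.0408,-0.0278,0],[0,0,0],[0,0,0],[0,0,0]],"turn":[0,0,-1,-1,-1]}'
python3 g.py .471 -.1625 .25 59.5
```

```text
clock: 1.12
tcp_pos: [0.3068, -0.3833, 0.2424]
orientation: [0.0, 0.986, 0.166, 0.0]
wrist_force: [1.2, -0.5, 0.5]
finger_gap: 0.0848
clock: 1.53
tcp_pos: [0.4248, -0.2246, 0.2426]
orientation: [0.0, 0.986, 0.166, 0.0]
wrist_force: [0.3, -0.2, -0.6]
finger_gap: 0.0853
clock: 1.95
tcp_pos: [0.4716, -0.1616, 0.2423]
orientation: [0.0, 0.955, 0.297, 0.0]
wrist_force: [0.3, -0.4, -0.3]
finger_gap: 0.085
clock 1.95 tcp [ 0.4716 -0.1616  0.2423] yaw -55.47 tilt [ 0. -0. -1.] gap 0.085 F [ 0.3 -0.4 -0.3] q [-0.49  0.17 -0.15  1.26 -0.    2.05]
shift units in current axes [-0.0013  0.0005 -0.0096] norm mm 7.8 turn units -22.99
world d mm [-0.6 -0.9  7.7]
shift units in final axes [ 0.0001 -0.0014 -0.0096]
```

```bash
python3 -m creep '{"hand":[85,85,85,85,85],"delta_pos":[[0,0,0],[0,0,0],[0,0,0],[0,0,0],[0,0,0]],"turn":[-1,-1,-1,-1,-1]}' >/dev/null
python3 -m creep '{"hand":[85,85,85,85,85],"delta_pos":[[0,0,0],[0,0,0],[0,0,0],[0,0,0],[0,0,0]],"turn":[-1,-1,-1,-1,-1]}' >/dev/null
python3 -m creep '{"hand":[85,85,85,85,85],"delta_pos":[[0,0,0],[0,0,0],[0,0,0],[0,0,0],[0,0,0]],"turn":[-1,-1,-1,-1,-1]}' >/dev/null
python3 -m creep '{"hand":[85,85,85,85,85],"delta_pos":[[0,0,0],[0,0,0],[0,0,0],[0,0,0],[0,0,0]],"turn":[-1,-1,-1,-1,-1]}' >/dev/null
python3 -m creep '{"hand":[85,85,85,85,85],"delta_pos":[[0,0,0],[0,0,0],[0,0,0],[0,0,0],[0,0,0]],"turn":[-1,-1,-1,0,0]}'
python3 - <<'E'
from h import *
c=cam('wrist','w1.png');w=cloud(c);print(c['origin'])
print(cap(w,.471,-.1625,.15),body(w,.471,-.1625,.15))
E
python3 g.py .471 -.1625 .136 59.5
```

```text
clock: 4.03
tcp_pos: [0.471, -0.1628, 0.2424]
orientation: [0.0, 0.267, 0.964, -0.0]
wrist_force: [0.3, 0.3, -0.5]
finger_gap: 0.0848
[ 0.41317052 -0.12851534  0.3734919 ]
(array([ 0.468 , -0.1644,  0.1492]), 0.0141, 1643, array([ 0.4671, -0.1639])) ((0.4679113030433655, -0.16418784856796265), (0.07616007328033447, 0.03632182255387306), 57.464054107666016)
clock 4.08 tcp [ 0.471  -0.1628  0.2424] yaw 58.99 tilt [ 0. -0. -1.] gap 0.0853 F [-0.   0.3  0. ] q [-0.49  0.16 -0.15  1.26 -0.    0.05]
shift units in current axes [0.0002 0.0003 0.1329] norm mm 106.4 turn units -0.1
world d mm [  -0.     0.3 -106.4]
shift units in final axes [0.0002 0.0003 0.1329]
```

View pics/w1.png

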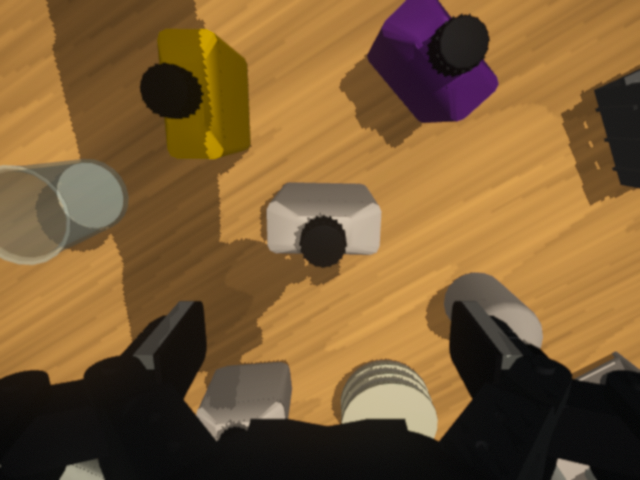

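The wrist view shows the white 150 at the image centre, cap at (323,240), jaws in line with its long side. The wrist fix is within 3 mm of the top-camera one, so I take a point between them and go down.

```bash
python3 g.py .4697 -.1632 .133 58.7
python3 -m creep '{"hand":[60,60,60,60,60],"delta_pos":[[0.0003,-0.001,0.04],[0.0003,-0.001,0.04],[0,0,0.03],[0,0,0.02],[0,0,0.007]],"turn":[0,0,0,0,0]}'
python3 - <<'E'
from h import *
w=cloud(cam('wrist','w2.png'))
E
python3 g.py .4697 -.1632 .133 58.7
```

```text
clock 4.08 tcp [ 0.471  -0.1628  0.2424] yaw 58.99 tilt [ 0. -0. -1.] gap 0.0853 F [-0.   0.3  0. ] q [-0.49  0.16 -0.15  1.26 -0.    0.05]
shift units in current axes [ 0.0012 -0.0013  0.1367] norm mm 109.4 turn units 0.06
world d mm [  -1.3   -0.4 -109.4]
shift units in final axes [ 0.0012 -0.0013  0.1367]
clock: 4.5
tcp_pos: [0.468, -0.163, 0.1299]
orientation: [-0.002, 0.267, 0.964, 0.0]
wrist_force: [-0.1, 0.8, -0.4]
finger_gap: 0.0597
clock 4.55 tcp [ 0.4683 -0.1632  0.1303] yaw 59.04 tilt [-0.004  0.002 -1.   ] gap 0.06 F [-0.3  0.2 -0.4] q [-0.5   0.23 -0.35  0.99 -0.    0.04]
shift units in current axes [-0.0015  0.0009 -0.0034] norm mm 3.0 turn units 0.07
world d mm [ 1.4 -0.   2.7]
shift units in final axes [-0.0015  0.0009 -0.0034]
```

View pics/w2.png

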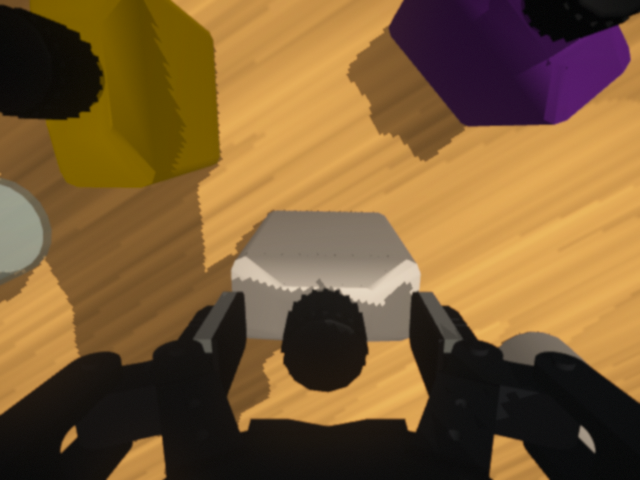

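The cap at (325,340) sits centrally between the pads (243 and 412). Closing, then a small test lift.

```bash
python3 -m creep '{"hand":[45,35,25,20,20],"delta_pos":[[-0.0008,0.0005,-0.0034],[0,0,0],[0,0,0],[0,0,0],[0,0,0]],"turn":[0,0,0,0,0]}' 80
python3 -m creep '{"hand":[20,20,20,20,20],"delta_pos":[[0,0,0],[0,0,0],[0,0,0],[0,0,0],[0,0,0]],"turn":[0,0,0,0,0]}' 80
python3 g.py .4697 -.1632 .133 58.7
python3 -m creep '{"hand":[20,20,20,20,20],"delta_pos":[[0,0,-0.01],[0,0,-0.02],[0,0,-0.03],[0,0,-0.03],[0,0,-0.02]],"turn":[0,0,0,0,0]}'
python3 - <<'E'
from h import *
c=cam('wrist','w3.png');cam('scene','s3.png')
E
python3 g.py .4697 -.1632 .133 58.7
```

```text
clock: 4.97
tcp_pos: [0.4718, -0.1648, 0.1374]
orientation: [0.002, 0.266, 0.964, -0.001]
wrist_force: [-1.2, -1.0, 6.6]
finger_gap: 0.0236
clock: 5.38
tcp_pos: [0.4718, -0.1648, 0.1374]
orientation: [0.002, 0.266, 0.964, -0.001]
wrist_force: [-0.1, -0.1, 5.4]
finger_gap: 0.0237
clock 5.38 tcp [ 0.4718 -0.1648  0.1374] yaw 59.11 tilt [ 0.003 -0.002 -1.   ] gap 0.0237 F [-0.1 -0.1  5.4] q [-0.5   0.22 -0.34  1.   -0.    0.04]
shift units in current axes [0.0033 0.0004 0.0055] norm mm 5.1 turn units 0.08
world d mm [-2.1  1.6 -4.4]
shift units in final axes [0.0033 0.0004 0.0055]
clock: 5.8
tcp_pos: [0.471, -0.1641, 0.2262]
orientation: [0.001, 0.266, 0.964, -0.0]
wrist_force: [0.5, 0.3, -0.7]
finger_gap: 0.0239
clock 5.9 tcp [ 0.4722 -0.1647  0.227 ] yaw 59.12 tilt [ 0.006 -0.003 -1.   ] gap 0.0238 F [ 0.3 -0.7 -1.3] q [-0.5   0.17 -0.18  1.22  0.    0.04]
shift units in current axes [ 0.0044 -0.      0.1175] norm mm 94.0 turn units 0.08
world d mm [ -2.5   1.5 -94. ]
shift units in final axes [ 0.0037 -0.      0.1175]
```

View pics/s3.png

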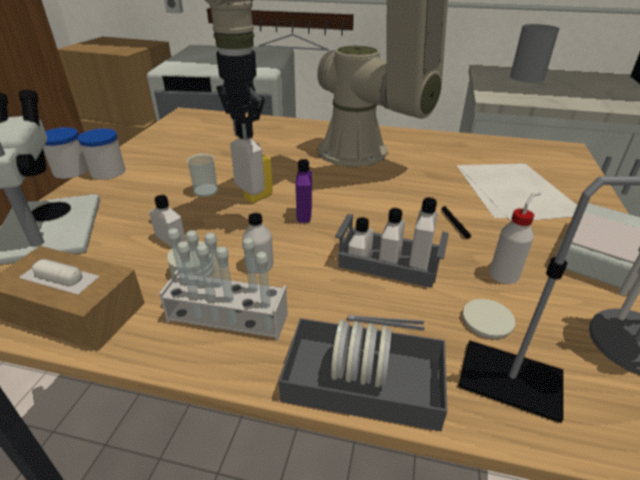

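The bottle is lifted (bottom clear at about pixel (250,195)). Raise it further and turn to the carrier's direction.

```bash
python3 -m creep '{"hand":[20,20,20,20,20],"delta_pos":[[0,0,-0.03],[0,0,-0.03],[0,0,-0.03],[0,0,-0.03],[0,0,-0.02]],"turn":[1,1,1,1,1]}' >/dev/null
python3 -m creep '{"hand":[20,20,20,20,20],"delta_pos":[[0,0,0],[0,0,0],[0,0,0],[0,0,0],[0,0,0]],"turn":[1,1,1,1,1]}' >/dev/null
python3 -m creep '{"hand":[20,20,20,20,20],"delta_pos":[[0,0,0],[0,0,0],[0,0,0],[0,0,0],[0,0,0]],"turn":[1,1,0.96,0,0]}' 
python3 g.py .5659 .2107 .34 -5.7
```

```text
clock: 7.15
tcp_pos: [0.4702, -0.1638, 0.3346]
orientation: [-0.001, 0.74, 0.672, -0.0]
wrist_force: [0.8, -0.1, -0.5]
finger_gap: 0.0239
clock 7.15 tcp [ 0.4702 -0.1638  0.3346] yaw -5.55 tilt [-0.001  0.001 -1.   ] gap 0.0239 F [ 0.8 -0.1 -0.5] q [-0.5   0.15  0.06  1.48 -0.    1.17]
shift units in current axes [ 0.4775  0.0738 -0.0066] norm mm 386.5 turn units 0.03
world d mm [ 95.7 374.5   5.4]
shift units in final axes [ 0.4777  0.0725 -0.0067]
```

```bash
python3 -m creep '{"hand":[20,20,20,20,20],"delta_pos":[[0.015,0.0023,-0.0066],[0.025,0.0038,0],[0.035,0.0053,0],[0.04,0.0061,0],[0.04,0.0061,0]],"turn":[0,0,0,0,0]}' >/dev/null
python3 -m creep '{"hand":[20,20,20,20,20],"delta_pos":[[0.04,0.0061,0],[0.04,0.0061,0],[0.04,0.0061,0],[0.04,0.0061,0],[0.04,0.0061,0]],"turn":[0,0,0,0,0]}' >/dev/null
python3 -m creep '{"hand":[20,20,20,20,20],"delta_pos":[[0.04,0.0061,0],[0.035,0.0053,0],[0.025,0.0038,0],[0.015,0.0023,0],[0.0075,0.0023,0]],"turn":[0,0,0,0,0]}' 
python3 -m creep '{"hand":[20,20,20,20,20],"delta_pos":[[0,0,0],[0,0,0],[0,0,0],[0,0,0],[0,0,0]],"turn":[0,0,0,0,0]}' 
python3 g.py .5659 .2107 .34 -5.7
python3 - <<'E'
from h import *
for n in ('scene','top','wrist'):
    w=cloud(cam(n,n+'4.png'));np.save(n+'4.npy',w)
E
```

```text
clock: 8.4
tcp_pos: [0.5669, 0.2124, 0.3403]
orientation: [-0.0, 0.74, 0.672, -0.0]
wrist_force: [-0.3, -0.3, -1.5]
finger_gap: 0.0236
clock: 8.82
tcp_pos: [0.5671, 0.2093, 0.341]
orientation: [0.0, 0.742, 0.671, 0.0]
wrist_force: [-0.2, 0.3, -0.9]
finger_gap: 0.0239
clock 8.82 tcp [0.5671 0.2093 0.341 ] yaw -5.76 tilt [ 0. -0. -1.] gap 0.0239 F [-0.2  0.3 -0.9] q [ 0.22  0.37  0.37  1.57 -0.    1.89]
shift units in current axes [ 0.0016 -0.0017  0.0013] norm mm 2.1 turn units -0.01
world d mm [-1.2  1.4 -1. ]
shift units in final axes [ 0.0016 -0.0017  0.0013]
```

View pics/scene4.png

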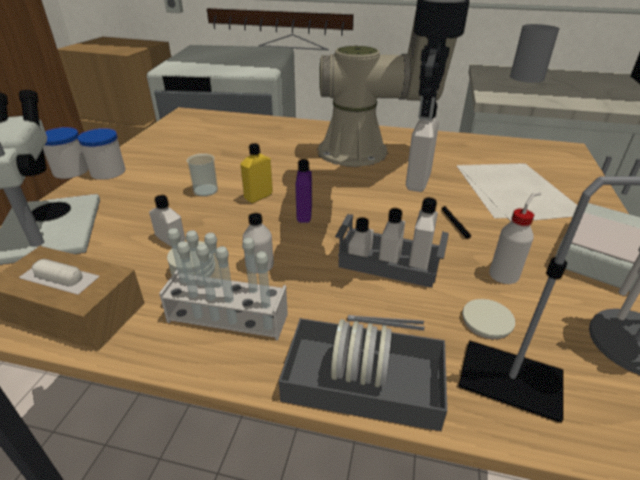

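View pics/wrist4.png

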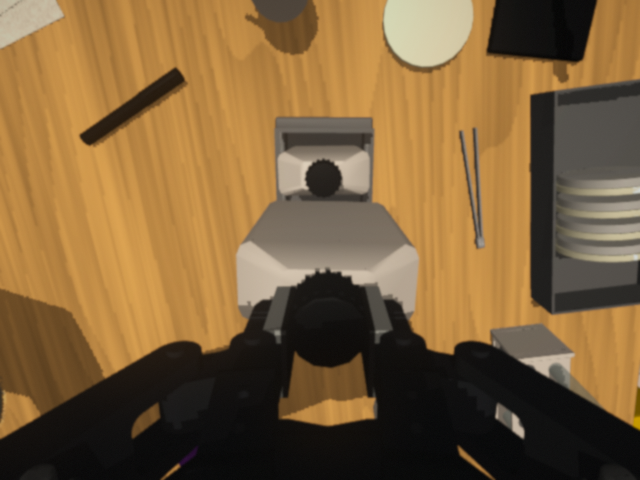

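```bash
cat >> h.py <<'E'
C0=np.array([.5626,.1779]);th=np.radians(-5.7)
def tocar(w):
    d=w[...,:2]-C0
    return np.stack([d[...,0]*np.cos(th)+d[...,1]*np.sin(th),-d[...,0]*np.sin(th)+d[...,1]*np.cos(th),w[...,2]],-1)
E
python3 - <<'E'
from h import *
for n in ('scene','wrist','top'):
    p=tocar(np.load(n+'4.npy')).reshape(-1,3)
    p=p[(abs(p[:,0])<.06)&(abs(p[:,1]-.033)<.04)&(p[:,2]>.19)]
    print(n,len(p))
    for z in np.arange(.195,.35,.015):
        q=p[abs(p[:,2]-z)<.0075]
        if len(q)>4: print(z.round(3),len(q),'x',q[:,0].min().round(4),q[:,0].max().round(4),'y',q[:,1].min().round(4),q[:,1].max().round(4))
E
```

```text
scene 5137
0.21 99 x -0.0219 0.0415 y 0.0185 0.0536
0.225 180 x -0.0295 0.0414 y 0.0166 0.0541
0.24 191 x -0.0307 0.0417 y 0.0165 0.0539
0.255 190 x -0.0256 0.0417 y 0.0164 0.054
0.27 199 x -0.0288 0.0421 y 0.0166 0.0538
0.285 212 x -0.0292 0.0419 y 0.0162 0.0538
0.3 217 x -0.0299 0.0432 y 0.0161 0.0537
0.315 321 x -0.0267 0.041 y 0.0171 0.0535
0.33 136 x -0.0143 0.0268 y 0.0216 0.0487
0.345 167 x -0.0022 0.0298 y 0.0215 0.0487
wrist 89764
0.21 129 x -0.0349 0.0364 y 0.0504 0.054
0.225 524 x -0.0357 0.0364 y 0.0505 0.054
0.24 609 x -0.0358 0.0364 y 0.0504 0.0539
0.255 762 x -0.0357 0.0365 y 0.0503 0.054
0.27 918 x -0.0356 0.0368 y 0.05 0.054
0.285 1146 x -0.0354 0.0367 y 0.05 0.054
0.3 1441 x -0.0354 0.0368 y 0.0501 0.0541
0.315 7758 x -0.038 0.0385 y 0.0179 0.0538
0.33 1681 x -0.0233 0.0243 y 0.0369 0.0489
0.345 3313 x -0.0249 0.026 y 0.0204 0.0489
top 11766
0.21 12 x -0.0317 0.0336 y 0.0174 0.0203
0.225 51 x -0.0335 0.0371 y 0.0169 0.0206
0.24 49 x -0.033 0.0384 y 0.017 0.0197
0.255 60 x -0.0309 0.0381 y 0.0168 0.019
0.27 56 x -0.0284 0.038 y 0.0167 0.0189
0.285 54 x -0.0262 0.0379 y 0.0166 0.0189
0.3 54 x -0.0227 0.0376 y 0.0168 0.019
0.315 161 x -0.0203 0.0404 y 0.0168 0.0256
0.33 25 x -0.0085 0.0208 y 0.0212 0.027
0.345 23 x -0.0025 0.0197 y 0.0215 0.0249
```

The bottle hangs vertical (y edges .0165/.054 over its height, centre y ≈ .035, x ≈ +.001–.002). I correct y by −2.5 mm and x by −1.5 mm, then go down to just above the shoulders.

```bash
python3 -m creep '{"hand":[20,20,20,20,20],"delta_pos":[[-0.0031,-0.0019,0.01],[0,0,0.015],[0,0,0.015],[0,0,0.015],[0,0,0.01]],"turn":[0,0,0,0,0]}' 
python3 -m creep '{"hand":[20,20,20,20,20],"delta_pos":[[0,0,0],[0,0,0],[0,0,0],[0,0,0],[0,0,0]],"turn":[0,0,0,0,0]}'
cat > look.py <<'E'
import sys; from h import *
t=sys.argv[1]
for n in sys.argv[2:]:
    w=cloud(cam(n,n+t+'.png'));np.save(n+t+'.npy',w)
    p=tocar(w).reshape(-1,3)
    p=p[(abs(p[:,0])<.05)&(abs(p[:,1])<.1)]
    for z in np.arange(.085,.30,.015):
        q=p[abs(p[:,2]-z)<.003]
        if len(q)<5: continue
        # y clusters
        ys=np.sort(q[:,1]);cut=np.where(np.diff(ys)>.004)[0]
        seg=np.split(ys,cut+1)
        print(n,z.round(3),[(s[0].round(4),s[-1].round(4)) for s in seg if len(s)>3])
E
python3 look.py 5 scene; python3 g.py .5659 .2107 .34 -5.7
```

```text
clock: 9.38
tcp_pos: [0.565, 0.2077, 0.2876]
orientation: [-0.0, 0.741, 0.671, -0.0]
wrist_force: [0.1, -0.3, -2.0]
finger_gap: 0.0235
clock: 9.8
tcp_pos: [0.5658, 0.2081, 0.2895]
orientation: [0.0, 0.741, 0.671, 0.001]
wrist_force: [-1.0, -0.2, -0.3]
finger_gap: 0.0234
scene 0.085 [(np.float64(-0.0777), np.float64(-0.0508)), (np.float64(-0.0174), np.float64(0.019)), (np.float64(0.0475), np.float64(0.0817))]
scene 0.1 [(np.float64(-0.0769), np.float64(-0.0513)), (np.float64(-0.0145), np.float64(0.0168)), (np.float64(0.0467), np.float64(0.0815))]
scene 0.115 [(np.float64(-0.011), np.float64(0.0139)), (np.float64(0.0469), np.float64(0.0823))]
scene 0.13 [(np.float64(-0.0108), np.float64(0.0144)), (np.float64(0.0461), np.float64(0.0825))]
scene 0.145 [(np.float64(0.0534), np.float64(0.0761))]
scene 0.16 [(np.float64(0.0175), np.float64(0.0779))]
scene 0.175 [(np.float64(0.0149), np.float64(0.0773))]
scene 0.19 [(np.float64(0.0152), np.float64(0.0525))]
scene 0.205 [(np.float64(0.0158), np.float64(0.0525))]
scene 0.22 [(np.float64(0.0155), np.float64(0.0523))]
scene 0.235 [(np.float64(0.0162), np.float64(0.0523))]
scene 0.25 [(np.float64(0.0158), np.float64(0.0522))]
scene 0.265 [(np.float64(0.0177), np.float64(0.0503))]
scene 0.28 [(np.float64(0.0217), np.float64(0.047))]
scene 0.295 [(np.float64(0.0198), np.float64(0.0469))]
clock 9.85 tcp [0.5657 0.2081 0.2893] yaw -5.67 tilt [ 0.001  0.    -1.   ] gap 0.0233 F [ 1.8  0.3 -0.3] q [ 0.22  0.36  0.23  1.44 -0.    1.89]
shift units in current axes [ 0.0032  0.     -0.0633] norm mm 50.7 turn units 0.01
world d mm [ 0.2  2.6 50.7]
shift units in final axes [ 0.0032 -0.     -0.0633]
```

View pics/scene5.png

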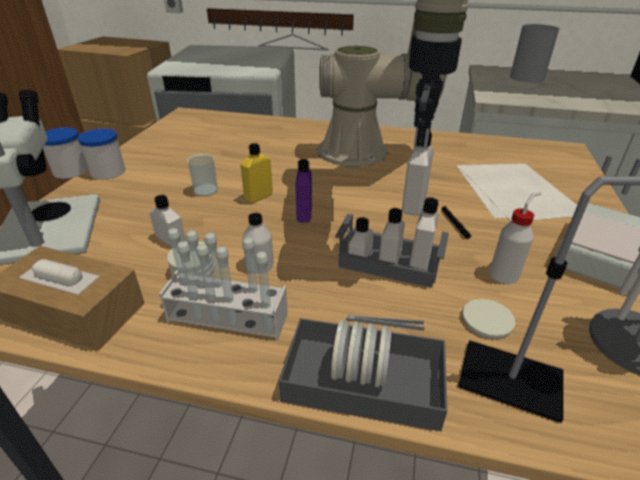

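Gap edges measure .019 and .047 and the 150's centre is .034, so I shift −1 mm and start easing down, watching the force.

```bash
python3 -m creep '{"hand":[20,20,20,20,20],"delta_pos":[[-0.0012,0,0.006],[0,0,0.008],[0,0,0.008],[0,0,0.008],[0,0,0.006]],"turn":[0,0,0,0,0]}' 
python3 -m creep '{"hand":[20,20,20,20,20],"delta_pos":[[0,0,0.006],[0,0,0.006],[0,0,0.006],[0,0,0.006],[0,0,0.006]],"turn":[0,0,0,0,0]}' 
python3 look.py 6 scene; python3 g.py .5659 .2107 .34 -5.7
```

```text
clock: 10.27
tcp_pos: [0.5649, 0.2069, 0.2586]
orientation: [-0.0, 0.741, 0.671, -0.001]
wrist_force: [0.5, -0.6, -1.1]
finger_gap: 0.0237
clock: 10.68
tcp_pos: [0.5653, 0.2071, 0.2354]
orientation: [0.0, 0.741, 0.671, 0.0]
wrist_force: [0.4, -0.4, -1.2]
finger_gap: 0.0237
scene 0.085 [(np.float64(-0.0776), np.float64(-0.0504)), (np.float64(-0.0167), np.float64(0.0186)), (np.float64(0.0486), np.float64(0.0839))]
scene 0.1 [(np.float64(-0.0765), np.float64(-0.0512)), (np.float64(-0.0153), np.float64(0.0451)), (np.float64(0.0504), np.float64(0.0851))]
scene 0.115 [(np.float64(-0.0114), np.float64(0.0097)), (np.float64(0.0143), np.float64(0.0866))]
scene 0.13 [(np.float64(-0.0121), np.float64(0.0101)), (np.float64(0.0143), np.float64(0.0881))]
scene 0.145 [(np.float64(0.0149), np.float64(0.0513)), (np.float64(0.059), np.float64(0.082))]
scene 0.16 [(np.float64(0.0157), np.float64(0.0514)), (np.float64(0.0588), np.float64(0.0854))]
scene 0.175 [(np.float64(0.0159), np.float64(0.0512)), (np.float64(0.061), np.float64(0.0822))]
scene 0.19 [(np.float64(0.0142), np.float64(0.0511))]
scene 0.205 [(np.float64(0.0139), np.float64(0.0509))]
scene 0.22 [(np.float64(0.0217), np.float64(0.0451))]
scene 0.235 [(np.float64(0.0192), np.float64(0.0462))]
scene 0.25 [(np.float64(0.0189), np.float64(0.0446))]
scene 0.265 [(np.float64(0.0212), np.float64(0.0356))]
scene 0.28 [(np.float64(0.018), np.float64(0.0419))]
scene 0.295 [(np.float64(0.04), np.float64(0.047))]
clock 10.73 tcp [0.5649 0.207  0.2343] yaw -5.68 tilt [-0.001 -0.    -1.   ] gap 0.0235 F [ 0.3 -0.2 -2.3] q [ 0.22  0.37  0.11  1.31 -0.    1.89]
shift units in current axes [ 0.0047  0.0006 -0.1321] norm mm 105.7 turn units 0.0
world d mm [  1.    3.7 105.7]
shift units in final axes [ 0.0048  0.0008 -0.1321]
```

View pics/scene6.png

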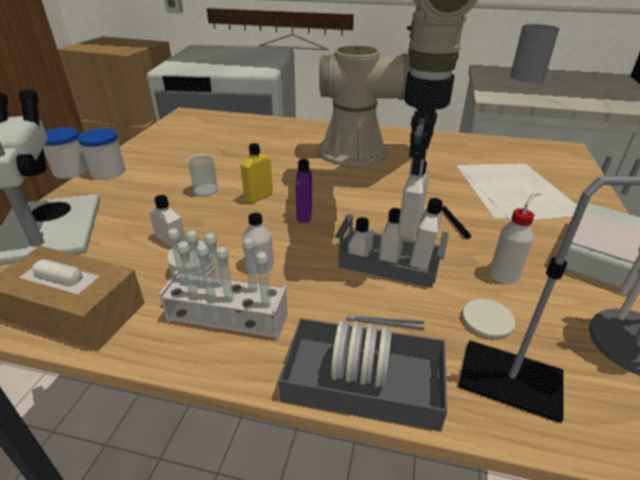

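The 168 (pixel (430,235)) leans slightly outward and the 150 has entered the gap at almost no force. Continue down.

```bash
python3 -m creep '{"hand":[20,20,20,20,20],"delta_pos":[[0.001,0,0.006],[0,0,0.006],[0,0,0.006],[0,0,0.006],[0,0,0.006]],"turn":[0,0,0,0,0]}' 
python3 -m creep '{"hand":[20,20,20,20,20],"delta_pos":[[0.001,0,0.006],[0,0,0.006],[0,0,0.006],[0,0,0.006],[0,0,0.006]],"turn":[0,0,0,0,0]}' 
python3 look.py 7 scene|head -5; python3 g.py .5659 .2107 .34 -5.7
```

```text
clock: 11.15
tcp_pos: [0.5653, 0.2079, 0.2114]
orientation: [0.0, 0.741, 0.671, -0.0]
wrist_force: [-0.9, -0.0, -1.0]
finger_gap: 0.0235
clock: 11.57
tcp_pos: [0.5654, 0.2087, 0.1874]
orientation: [0.0, 0.741, 0.671, -0.0]
wrist_force: [1.1, 1.5, -0.8]
finger_gap: 0.0234
scene 0.085 [(np.float64(-0.0775), np.float64(-0.0507)), (np.float64(-0.0206), np.float64(0.0926))]
scene 0.1 [(np.float64(-0.0767), np.float64(-0.0513)), (np.float64(-0.0186), np.float64(0.0531)), (np.float64(0.0584), np.float64(0.0945))]
scene 0.115 [(np.float64(-0.0156), np.float64(0.0102)), (np.float64(0.0163), np.float64(0.053)), (np.float64(0.0605), np.float64(0.0973))]
scene 0.13 [(np.float64(-0.017), np.float64(0.0102)), (np.float64(0.0169), np.float64(0.053)), (np.float64(0.0635), np.float64(0.0998))]
scene 0.145 [(np.float64(0.0176), np.float64(0.0529)), (np.float64(0.0716), np.float64(0.0936))]
clock 11.62 tcp [0.5649 0.2086 0.1863] yaw -5.68 tilt [-0.002 -0.    -1.   ] gap 0.0234 F [-0.4  0.6 -1.8] q [0.22 0.39 0.01 1.2  0.   1.89]
shift units in current axes [ 0.0027  0.0006 -0.1921] norm mm 153.7 turn units 0.0
world d mm [  1.    2.1 153.7]
shift units in final axes [ 0.0028  0.0009 -0.1921]
```

View pics/scene7.png

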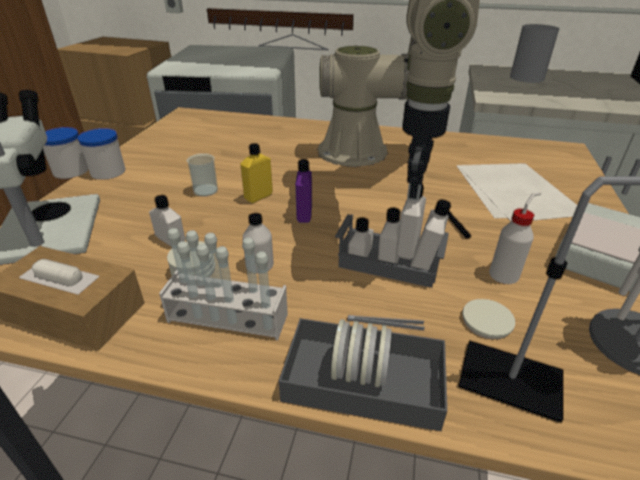

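The 168 leans about 10° against the end wall, as expected, and the 150's underside is about 45 mm above the floor. Forces are still about 1 N, so I carry on more slowly.

```bash
python3 -m creep '{"hand":[20,20,20,20,20],"delta_pos":[[0.0008,0,0.005],[0.0008,0,0.005],[0,0,0.005],[0,0,0.005],[0,0,0.005]],"turn":[0,0,0,0,0]}' 
python3 -m creep '{"hand":[20,20,20,20,20],"delta_pos":[[0,0,0.004],[0,0,0.004],[0,0,0.004],[0,0,0.004],[0,0,0.004]],"turn":[0,0,0,0,0]}' 
python3 look.py 8 scene|head -5; python3 g.py .5659 .2107 .1414 -5.7
```

```text
clock: 12.03
tcp_pos: [0.5656, 0.2099, 0.1675]
orientation: [0.0, 0.741, 0.671, -0.0]
wrist_force: [-0.9, -0.5, -1.1]
finger_gap: 0.0236
clock: 12.45
tcp_pos: [0.5656, 0.21, 0.1516]
orientation: [0.0, 0.741, 0.671, 0.0]
wrist_force: [0.8, -0.1, -1.2]
finger_gap: 0.0237
scene 0.085 [(np.float64(-0.0778), np.float64(-0.0506)), (np.float64(-0.0186), np.float64(0.0892))]
scene 0.1 [(np.float64(-0.0763), np.float64(-0.0519)), (np.float64(-0.0167), np.float64(0.0901))]
scene 0.115 [(np.float64(-0.0135), np.float64(0.0122)), (np.float64(0.019), np.float64(0.0901))]
scene 0.13 [(np.float64(-0.0126), np.float64(0.0128)), (np.float64(0.0208), np.float64(0.0898))]
scene 0.145 [(np.float64(0.0223), np.float64(0.0484)), (np.float64(0.0604), np.float64(0.0823))]
clock 12.5 tcp [0.5652 0.2099 0.1509] yaw -5.68 tilt [-0.001 -0.    -1.   ] gap 0.0234 F [-0.6  0.  -1.3] q [ 0.22  0.41 -0.04  1.12  0.    1.89]
shift units in current axes [0.0011 0.0007 0.0118] norm mm 9.5 turn units 0.0
world d mm [ 0.7  0.8 -9.5]
shift units in final axes [0.0011 0.0007 0.0118]
```

View pics/scene8.png

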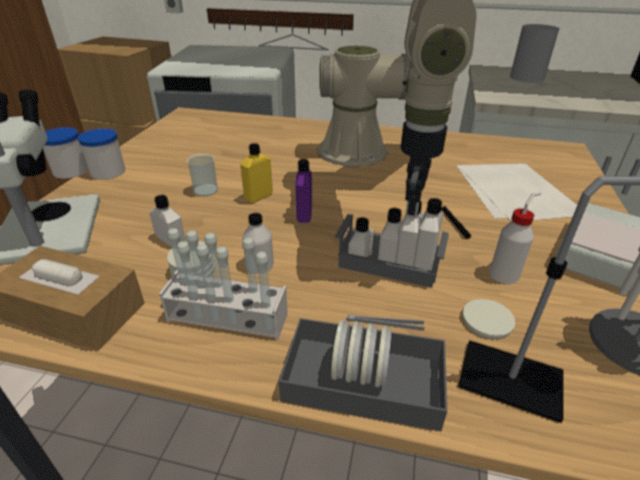

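The 168 is upright again at y≈.072, with the 150 beside it. The last 10 mm go slowly, nudging the row +2 mm towards the 168's end.

```bash
python3 -m creep '{"hand":[20,20,20,20,20],"delta_pos":[[0.001,0,0.003],[0.001,0,0.003],[0.001,0,0.002],[0,0,0.002],[0,0,0.001]],"turn":[0,0,0,0,0]}' 
python3 -m creep '{"hand":[20,20,20,20,20],"delta_pos":[[0,0,0.001],[0,0,0.001],[0,0,0.0],[0,0,0],[0,0,0]],"turn":[0,0,0,0,0]}' 
python3 g.py .5659 .2107 .1414 -5.7;python3 look.py 9 scene|head -7
```

```text
clock: 12.92
tcp_pos: [0.5657, 0.2124, 0.1428]
orientation: [-0.0, 0.741, 0.671, -0.0]
wrist_force: [-0.0, -0.2, -0.2]
finger_gap: 0.0238
clock: 13.33
tcp_pos: [0.5659, 0.2123, 0.1416]
orientation: [0.0, 0.741, 0.671, 0.0]
wrist_force: [-0.4, 0.0, -0.4]
finger_gap: 0.0238
clock 13.33 tcp [0.5659 0.2123 0.1416] yaw -5.68 tilt [ 0. -0. -1.] gap 0.0238 F [-0.4  0.  -0.4] q [ 0.23  0.41 -0.06  1.1  -0.    1.9 ]
shift units in current axes [-0.002   0.0002  0.0002] norm mm 1.6 turn units 0.0
world d mm [ 0.  -1.6 -0.2]
shift units in final axes [-0.002   0.0002  0.0002]
scene 0.085 [(np.float64(-0.0774), np.float64(-0.0506)), (np.float64(-0.0181), np.float64(0.0927))]
scene 0.1 [(np.float64(-0.0765), np.float64(-0.0518)), (np.float64(-0.017), np.float64(0.0148)), (np.float64(0.0204), np.float64(0.0918))]
scene 0.115 [(np.float64(-0.0136), np.float64(0.0124)), (np.float64(0.0202), np.float64(0.0924))]
scene 0.13 [(np.float64(-0.0126), np.float64(0.013)), (np.float64(0.0276), np.float64(0.0426)), (np.float64(0.0557), np.float64(0.0927))]
scene 0.145 [(np.float64(0.0243), np.float64(0.0515)), (np.float64(0.0632), np.float64(0.085))]
scene 0.16 [(np.float64(0.0244), np.float64(0.0463)), (np.float64(0.0606), np.float64(0.0872))]
scene 0.175 [(np.float64(0.0626), np.float64(0.0843))]
```

```bash
python3 -m creep '{"hand":[20,20,20,20,20],"delta_pos":[[0,0,0.001],[0,0,0.001],[0,0,0.001],[0,0,0.0],[0,0,0]],"turn":[0,0,0,0,0]}' 
python3 look.py 10 scene wrist top|grep -n 'scene 0.1[46]'
python3 - <<'E'
from h import *
w=np.load('scene10.npy')
a=np.array([.5625,.1779])+.037*np.array([.0993,.995])
print(cap(w,*a,.154,.004))
m=tocar(w).reshape(-1,3);m=m[(abs(m[:,1]-.0378)<.008)&(m[:,2]>.147)&(m[:,2]<.16)&(abs(m[:,0])<.02)];print(m[:,2].max(),np.percentile(m[:,2],[50,80,90]))
E
```

```text
clock: 13.8
tcp_pos: [0.5662, 0.2127, 0.1414]
orientation: [0.0, 0.741, 0.671, 0.001]
wrist_force: [-3.8, 0.1, 11.4]
finger_gap: 0.0235
5:scene 0.145 [(np.float64(0.0259), np.float64(0.0518)), (np.float64(0.0632), np.float64(0.0846))]
6:scene 0.16 [(np.float64(0.0261), np.float64(0.0466)), (np.float64(0.0606), np.float64(0.0872))]
(array([0.5814, 0.2291, 0.1576]), 0.0287, 176, array([0.583 , 0.2292]))
0.15960923602840776 [0.15547362 0.15830308 0.15945293]
```

View pics/scene10.png

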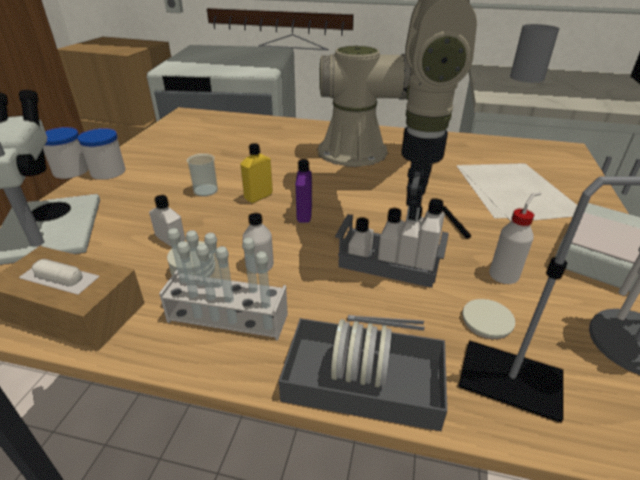

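The floor is reached: 11 N up, at exactly the predicted TCP z of .1414. Ease the press off, open, and rise.

```bash
python3 -m creep '{"hand":[20,20,26,30,40],"delta_pos":[[0,0,-0.0015],[0,0,-0.001],[0,0,0],[0,0,0.0],[0,0,0]],"turn":[0,0,0,0,0]}' 
python3 -m creep '{"hand":[45,45,45,45,45],"delta_pos":[[0,0,0],[0,0,0],[0,0,-0.01],[0,0,-0.02],[0,0,-0.04]],"turn":[0,0,0,0,0]}' 
python3 -m creep '{"hand":[65,85,85,85,85],"delta_pos":[[0,0,-0.045],[0,0,-0.045],[0,0,0],[0,0,0],[0,0,0]],"turn":[0,0,0,0,0]}' 
python3 look.py 11 scene;  python3 g.py .5905 -.3187 .25 63.5
```

```text
clock: 14.37
tcp_pos: [0.5657, 0.2123, 0.1407]
orientation: [-0.0, 0.741, 0.671, -0.0]
wrist_force: [0.5, -0.3, 0.3]
finger_gap: 0.0394
clock: 14.78
tcp_pos: [0.5636, 0.2118, 0.1944]
orientation: [-0.002, 0.741, 0.671, -0.003]
wrist_force: [1.0, 0.1, -0.1]
finger_gap: 0.0452
clock: 15.2
tcp_pos: [0.5659, 0.2123, 0.2694]
orientation: [0.0, 0.741, 0.671, 0.0]
wrist_force: [-0.2, -0.2, -0.2]
finger_gap: 0.0848
scene 0.085 [(np.float64(-0.0776), np.float64(-0.0508)), (np.float64(-0.0187), np.float64(0.0927))]
scene 0.1 [(np.float64(-0.0764), np.float64(-0.0517)), (np.float64(-0.0171), np.float64(0.0149)), (np.float64(0.0198), np.float64(0.0927))]
scene 0.115 [(np.float64(-0.0135), np.float64(0.0122)), (np.float64(0.0203), np.float64(0.0916))]
scene 0.13 [(np.float64(-0.0129), np.float64(0.0127)), (np.float64(0.0299), np.float64(0.0488)), (np.float64(0.0563), np.float64(0.0927))]
scene 0.145 [(np.float64(0.0251), np.float64(0.0519)), (np.float64(0.0631), np.float64(0.085))]
scene 0.16 [(np.float64(0.0607), np.float64(0.0872))]
scene 0.175 [(np.float64(0.0649), np.float64(0.0869))]
scene 0.28 [(np.float64(0.025), np.float64(0.027)), (np.float64(0.042), np.float64(0.0464))]
scene 0.295 [(np.float64(0.0245), np.float64(0.0319)), (np.float64(0.0424), np.float64(0.0462))]
clock 15.25 tcp [0.5654 0.2122 0.2683] yaw -5.68 tilt [-0.001 -0.    -1.   ] gap 0.0852 F [-0.9  0.1  0.3] q [ 0.23  0.37  0.19  1.39 -0.    1.9 ]
shift units in current axes [-0.6573  0.0969  0.0231] norm mm 531.8 turn units -13.84
world d mm [  25.1 -530.9  -18.3]
shift units in final axes [-0.3242 -0.5799  0.0229]
```

View pics/scene11.png

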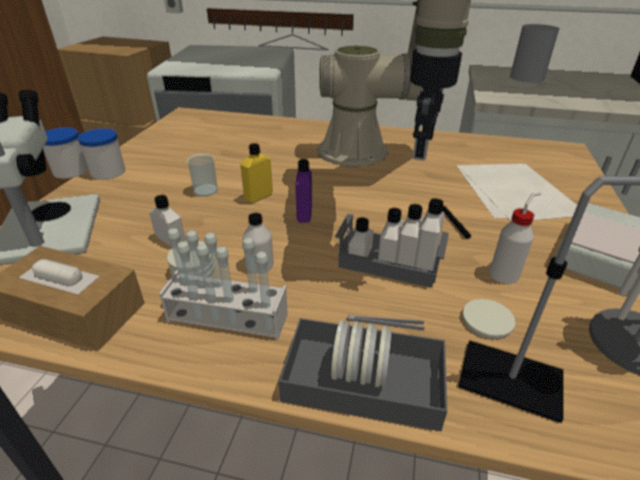

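The 150 stands upright between the 168 and the 132 at pixel (413,235). On to the 114.

```bash
python3 -m creep '{"hand":[85,85,85,85,85],"delta_pos":[[-0.025,0.0037,0.02],[-0.045,0.0066,0],[-0.048,0.0071,0],[-0.048,0.0071,0],[-0.048,0.0071,0]],"turn":[0,0,0,0,0]}' >/dev/null
python3 -m creep '{"hand":[85,85,85,85,85],"delta_pos":[[-0.048,0.0071,0],[-0.048,0.0071,0],[-0.048,0.0071,0],[-0.048,0.0071,0],[-0.048,0.0071,0]],"turn":[0,0,0,0,0]}' >/dev/null
python3 -m creep '{"hand":[85,85,85,85,85],"delta_pos":[[-0.048,0.0071,0],[-0.048,0.0071,0],[-0.048,0.0071,0],[-0.04,0.0059,0],[-0.0193,0.0028,0]],"turn":[0,0,0,0,0]}' >/dev/null
python3 -m creep '{"hand":[85,85,85,85,85],"delta_pos":[[0,0,0],[0,0,0],[0,0,0],[0,0,0],[0,0,0]],"turn":[-1,-1,-1,-1,-1]}' >/dev/null
python3 -m creep '{"hand":[85,85,85,85,85],"delta_pos":[[0,0,0],[0,0,0],[0,0,0],[0,0,0],[0,0,0]],"turn":[-1,-1,-1,-1,-1]}' >/dev/null
python3 -m creep '{"hand":[85,85,85,85,85],"delta_pos":[[0,0,0],[0,0,0],[0,0,0],[0,0,0],[0,0,0]],"turn":[-1,-1,-1,-0.84,0]}'
python3 - <<'E'
from h import *
c=cam('wrist','w12.png');w=cloud(c)
print(cap(w,.5905,-.3187,.114),body(w,.5905,-.3187,.114))
E
python3 g.py .5905 -.3187 .0995 63.5
```

```text
clock: 17.75
tcp_pos: [0.5904, -0.3181, 0.2511]
orientation: [-0.002, 0.228, 0.974, 0.001]
wrist_force: [-0.8, -0.0, 0.2]
finger_gap: 0.0851
(array([ 0.5876, -0.3207,  0.1132]), 0.0141, 1185, array([ 0.5868, -0.3202])) ((0.5876182317733765, -0.32058146595954895), (0.07610688358545303, 0.036333464086055756), 64.07137298583984)
clock 17.8 tcp [ 0.5905 -0.3182  0.2513] yaw 63.44 tilt [-0.003  0.002 -1.   ] gap 0.0848 F [-0.4  0.1 -0.1] q [-0.61  0.51  0.37  1.43 -0.   -0.15]
shift units in current axes [-0.0009 -0.0006  0.1897] norm mm 151.8 turn units -0.01
world d mm [   0.    -0.5 -151.8]
shift units in final axes [-0.0003 -0.0005  0.1897]
```

View pics/w12.png

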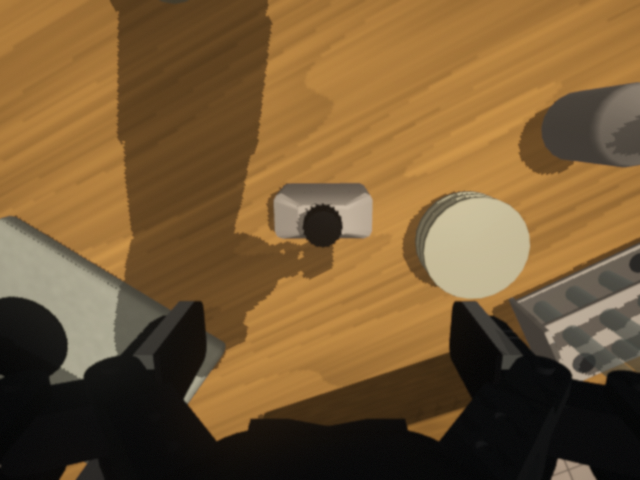

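The 114's cap is at (323,225), jaws aligned, with the dish stack (475,245) well clear. Averaging the two cameras as before (that proved right for the 150) gives (.589, −.3195).

```bash
python3 -m creep '{"hand":[65,60,60,60,60],"delta_pos":[[0.0004,-0.0023,0.03],[0,0,0.04],[0,0,0.04],[0,0,0.035],[0,0,0.02]],"turn":[0,0,0,0,0]}' 
python3 -m creep '{"hand":[60,60,60,60,60],"delta_pos":[[0,0,0.01],[0,0,0.006],[0,0,0],[0,0,0],[0,0,0]],"turn":[0,0,0,0,0]}' 
python3 g.py .589 -.3195 .103 63.7
python3 - <<'E'
from h import *
cam('wrist','w13.png')
E
```

```text
clock: 18.22
tcp_pos: [0.5878, -0.3186, 0.1162]
orientation: [-0.003, 0.23, 0.973, 0.001]
wrist_force: [-1.0, 0.2, -0.2]
finger_gap: 0.0599
clock: 18.63
tcp_pos: [0.5909, -0.3208, 0.11]
orientation: [0.001, 0.229, 0.973, -0.001]
wrist_force: [0.6, 0.6, 0.1]
finger_gap: 0.0599
clock 18.63 tcp [ 0.5909 -0.3208  0.11  ] yaw 63.5 tilt [ 0.002 -0.002 -1.   ] gap 0.0599 F [0.6 0.6 0.1] q [-0.62  0.56  0.1   1.11 -0.   -0.15]
shift units in current axes [0.0029 0.0004 0.0087] norm mm 7.4 turn units -0.04
world d mm [-1.9  1.3 -7. ]
shift units in final axes [0.0028 0.0004 0.0087]
```

View pics/w13.png

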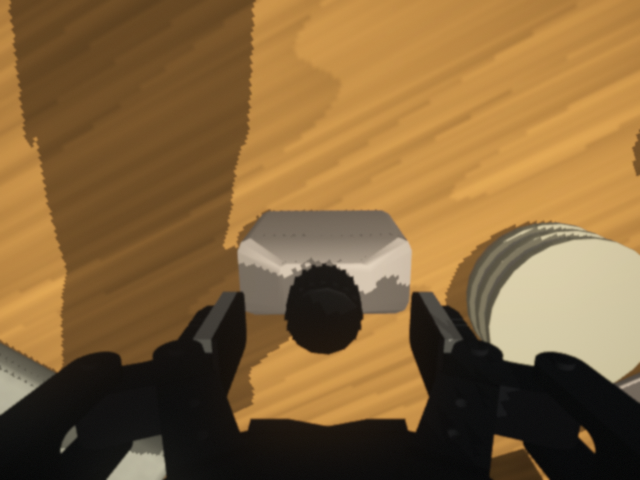

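The cap at (325,310) lies between the pads but a bit forward. I correct +2.3 mm in tool x, go 7 mm lower and grip.

```bash
python3 -m creep '{"hand":[60,60,60,60,60],"delta_pos":[[0.0029,0.0004,0.006],[0,0,0.0027],[0,0,0],[0,0,0],[0,0,0]],"turn":[0,0,0,0,0]}' 
python3 g.py .589 -.3195 .103 63.7
python3 -m creep '{"hand":[45,35,25,20,20],"delta_pos":[[0,0,0],[0,0,0],[0,0,0],[0,0,0],[0,0,0]],"turn":[0,0,0,0,0]}' 80
python3 -m creep '{"hand":[20,20,20,20,20],"delta_pos":[[0,0,0],[0,0,0],[0,0,0],[0,0,0],[0,0,0]],"turn":[0,0,0,0,0]}'
python3 g.py .589 -.3195 .103 63.7
```

```text
clock: 19.1
tcp_pos: [0.588, -0.3188, 0.1014]
orientation: [-0.0, 0.229, 0.973, -0.0]
wrist_force: [-0.1, 0.6, -0.3]
finger_gap: 0.0602
clock 19.1 tcp [ 0.588  -0.3188  0.1014] yaw 63.52 tilt [-0. -0. -1.] gap 0.0602 F [-0.1  0.6 -0.3] q [-0.62  0.56  0.08  1.09 -0.   -0.15]
shift units in current axes [-0.0015 -0.0003 -0.002 ] norm mm 2.0 turn units -0.04
world d mm [ 1.  -0.7  1.6]
shift units in final axes [-0.0015 -0.0003 -0.002 ]
clock: 19.52
tcp_pos: [0.5882, -0.319, 0.1016]
orientation: [0.0, 0.229, 0.973, -0.0]
wrist_force: [0.1, 0.1, 2.3]
finger_gap: 0.0235
clock: 19.93
tcp_pos: [0.5882, -0.319, 0.1016]
orientation: [0.0, 0.229, 0.973, -0.0]
wrist_force: [-1.0, -1.1, 1.8]
finger_gap: 0.0237
clock 19.93 tcp [ 0.5882 -0.319   0.1016] yaw 63.52 tilt [ 0. -0. -1.] gap 0.0237 F [-1.  -1.1  1.8] q [-0.62  0.56  0.08  1.09 -0.   -0.15]
shift units in current axes [-0.0012 -0.0001 -0.0017] norm mm 1.7 turn units -0.04
world d mm [ 0.8 -0.5  1.4]
shift units in final axes [-0.0012 -0.0001 -0.0017]
```

```bash
python3 -m creep '{"hand":[20,20,20,20,20],"delta_pos":[[0,0,-0.01],[0,0,-0.02],[0,0,-0.03],[0,0,-0.04],[0,0,-0.04]],"turn":[0,0,0,1,1]}' 
python3 -m creep '{"hand":[20,20,20,20,20],"delta_pos":[[0,0,-0.04],[0,0,-0.03],[0,0,-0.015],[0,0,0],[0,0,0]],"turn":[1,1,1,1,1]}' >/dev/null
python3 -m creep '{"hand":[20,20,20,20,20],"delta_pos":[[0,0,0],[0,0,0],[0,0,0],[0,0,0],[0,0,0]],"turn":[1,1,1,1,1]}' >/dev/null
python3 -m creep '{"hand":[20,20,20,20,20],"delta_pos":[[0,0,0],[0,0,0],[0,0,0],[0,0,0],[0,0,0]],"turn":[1,0.84,0,0,0]}' 
python3 g.py .5594 .1458 .28 -5.7
python3 - <<'E'
from h import *
cam('scene','s14.png')
E
```

```text
clock: 20.35
tcp_pos: [0.5872, -0.318, 0.2136]
orientation: [-0.001, 0.315, 0.949, 0.001]
wrist_force: [0.9, -1.0, -0.3]
finger_gap: 0.0236
clock: 21.6
tcp_pos: [0.588, -0.3186, 0.2813]
orientation: [-0.0, 0.741, 0.672, -0.0]
wrist_force: [-0.1, 0.2, -0.7]
finger_gap: 0.0236
clock 21.6 tcp [ 0.588  -0.3186  0.2813] yaw -5.56 tilt [-0.  0. -1.] gap 0.0236 F [-0.1  0.2 -0.7] q [-0.62  0.51  0.43  1.5   0.    1.05]
shift units in current axes [ 0.5743 -0.0918  0.0018] norm mm 465.3 turn units 0.03
world d mm [-28.6 464.4  -1.3]
shift units in final axes [ 0.5741 -0.0932  0.0017]
```

View pics/s14.png

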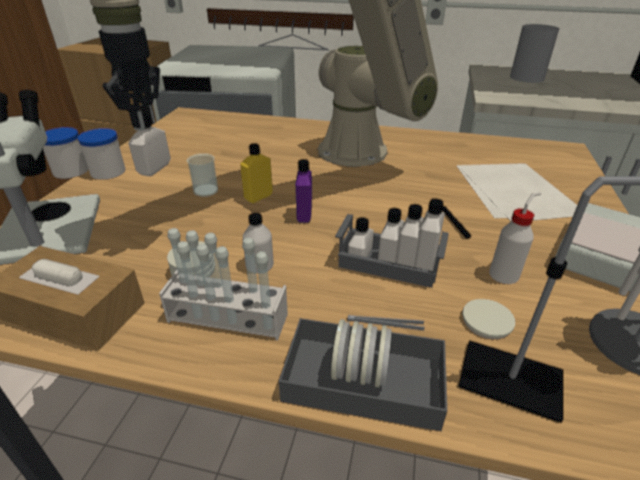

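The 114 hangs in the gripper at (150,150). Carry it over: 0.574 and −0.092 units.

```bash
python3 -m creep '{"hand":[20,20,20,20,20],"delta_pos":[[0.015,-0.0024,0],[0.03,-0.0048,0],[0.042,-0.0067,0],[0.045,-0.0072,0],[0.045,-0.0072,0]],"turn":[0,0,0,0,0]}' >/dev/null
python3 -m creep '{"hand":[20,20,20,20,20],"delta_pos":[[0.045,-0.0072,0],[0.045,-0.0072,0],[0.045,-0.0072,0],[0.045,-0.0072,0],[0.045,-0.0072,0]],"turn":[0,0,0,0,0]}' >/dev/null
python3 -m creep '{"hand":[20,20,20,20,20],"delta_pos":[[0.045,-0.0072,0],[0.045,-0.0072,0],[0.042,-0.0067,0],[0.03,-0.0048,0],[0.01,-0.002,0]],"turn":[0,0,0,0,0.03]}' >/dev/null
python3 -m creep '{"hand":[20,20,20,20,20],"delta_pos":[[0,0,0],[0,0,0],[0,0,0],[0,0,0],[0,0,0]],"turn":[0,0,0,0,0]}' 
python3 g.py .5594 .1458 .28 -5.7; python3 look.py 15 scene wrist
python3 - <<'E'
from h import *
p=tocar(np.load('wrist15.npy')).reshape(-1,3)
for z in (.2,.21,.22,.23):
    q=p[(abs(p[:,2]-z)<.004)&(abs(p[:,0])<.06)&(abs(p[:,1]+.03)<.05)];print(z,q[:,0].min(),q[:,0].max())
E
```

```text
clock: 23.32
tcp_pos: [0.5603, 0.1441, 0.2813]
orientation: [0.0, 0.743, 0.67, -0.0]
wrist_force: [-0.4, 0.5, -1.0]
finger_gap: 0.0236
clock 23.32 tcp [0.5603 0.1441 0.2813] yaw -5.94 tilt [-0. -0. -1.] gap 0.0236 F [-0.4  0.5 -1. ] q [ 0.11  0.31  0.14  1.4  -0.    1.79]
shift units in current axes [ 0.002  -0.0013  0.0016] norm mm 2.3 turn units -0.05
world d mm [-0.9  1.7 -1.3]
shift units in final axes [ 0.002  -0.0013  0.0016]
scene 0.085 [(np.float64(-0.0779), np.float64(-0.0509)), (np.float64(-0.0188), np.float64(0.0927))]
scene 0.1 [(np.float64(-0.0764), np.float64(-0.0518)), (np.float64(-0.0171), np.float64(0.0148)), (np.float64(0.0198), np.float64(0.0927))]
scene 0.115 [(np.float64(-0.0134), np.float64(0.0124)), (np.float64(0.0208), np.float64(0.0916))]
scene 0.13 [(np.float64(-0.0129), np.float64(0.0129)), (np.float64(0.03), np.float64(0.0513)), (np.float64(0.0561), np.float64(0.0927))]
scene 0.145 [(np.float64(0.0253), np.float64(0.0518)), (np.float64(0.0635), np.float64(0.0856))]
scene 0.16 [(np.float64(0.0605), np.float64(0.0872))]
scene 0.175 [(np.float64(0.0632), np.f
[... 868 characters left out ...]
(0.0734))]
wrist 0.175 [(np.float64(0.0616), np.float64(0.0855))]
wrist 0.19 [(np.float64(-0.0186), np.float64(-0.0165))]
wrist 0.205 [(np.float64(-0.0187), np.float64(-0.0162))]
wrist 0.22 [(np.float64(-0.0187), np.float64(-0.0163))]
wrist 0.235 [(np.float64(-0.0188), np.float64(-0.0162))]
wrist 0.25 [(np.float64(-0.0508), np.float64(-0.0163))]
wrist 0.265 [(np.float64(-0.0324), np.float64(-0.0212))]
wrist 0.28 [(np.float64(-0.029), np.float64(-0.0205))]
wrist 0.295 [(np.float64(-0.0475), np.float64(-0.0218))]
0.2 -0.036891664440872926 0.03565716811966124
0.21 -0.03637151416098249 0.03574443890323614
0.22 -0.0364230345303273 0.03568014508322834
0.23 -0.03638690197147275 0.035771319259532024
```

View pics/scene15.png

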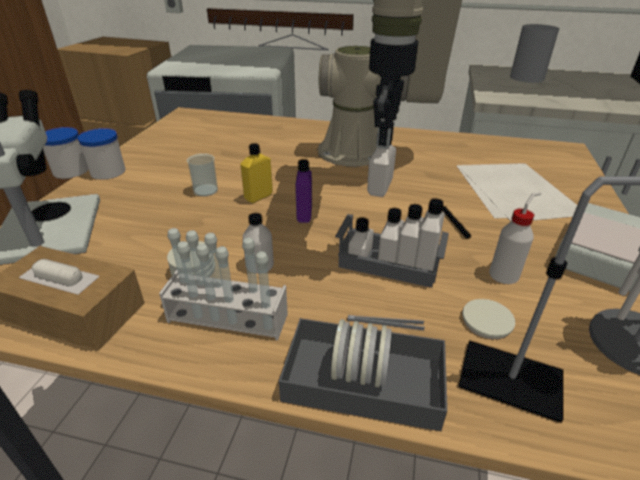

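The 114 hangs vertical at y ≈ −.0335, x ≈ 0. The gap edges are −.0187 and −.046. Shift +1 mm and descend.

```bash
python3 -m creep '{"hand":[20,20,20,20,20],"delta_pos":[[0.0012,0,0.012],[0,0,0.02],[0,0,0.02],[0,0,0.02],[0,0,0.012]],"turn":[-0.05,0,0,0,0]}' 
python3 -m creep '{"hand":[20,20,20,20,20],"delta_pos":[[0,0,0.006],[0,0,0.006],[0,0,0.006],[0,0,0.006],[0,0,0.006]],"turn":[0,0,0,0,0]}' 
python3 look.py 16 scene|head -6; python3 g.py .5594 .1458 .1056 -5.7
```

```text
clock: 23.83
tcp_pos: [0.5592, 0.146, 0.2116]
orientation: [-0.001, 0.741, 0.672, -0.001]
wrist_force: [-0.2, -0.8, -0.8]
finger_gap: 0.0236
clock: 24.25
tcp_pos: [0.5613, 0.1462, 0.1912]
orientation: [0.001, 0.741, 0.672, 0.001]
wrist_force: [-0.4, 0.3, 0.4]
finger_gap: 0.0235
scene 0.085 [(np.float64(-0.0774), np.float64(-0.0567)), (np.float64(-0.0161), np.float64(0.0927))]
scene 0.1 [(np.float64(-0.0771), np.float64(-0.0558)), (np.float64(-0.0482), np.float64(0.0927))]
scene 0.115 [(np.float64(-0.0479), np.float64(0.0145)), (np.float64(0.0204), np.float64(0.0919))]
scene 0.13 [(np.float64(-0.0486), np.float64(0.0147)), (np.float64(0.0251), np.float64(0.0501)), (np.float64(0.0561), np.float64(0.0927))]
scene 0.145 [(np.float64(-0.0469), np.float64(-0.0139)), (np.float64(0.0256), np.float64(0.0517)), (np.float64(0.0632), np.float64(0.085))]
scene 0.16 [(np.float64(-0.0498), np.float64(-0.014)), (np.float64(0.0605), np.float64(0.0872))]
clock 24.3 tcp [0.5606 0.1463 0.1899] yaw -5.58 tilt [ 0.001 -0.    -1.   ] gap 0.0237 F [ 0.4 -0.9 -1.3] q [ 0.12  0.34 -0.05  1.18 -0.    1.79]
shift units in current axes [-0.0007 -0.0016  0.1054] norm mm 84.3 turn units 0.02
world d mm [ -1.2  -0.5 -84.3]
shift units in final axes [-0.0008 -0.0015  0.1054]
```

View pics/scene16.png

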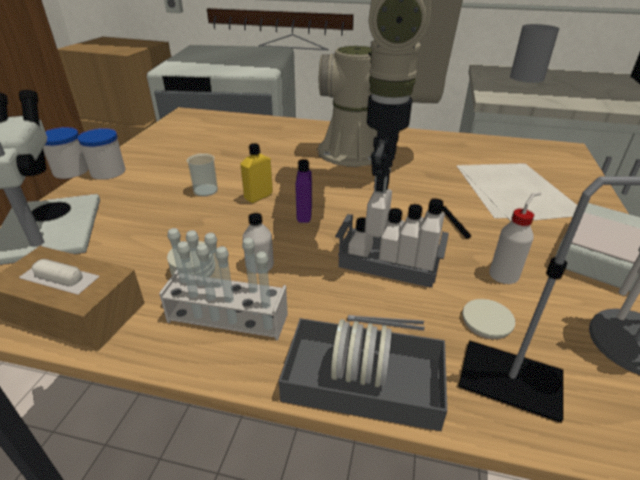

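The 114 is entering at y ≈ −.032, underside about 88 mm up. The 132 has little room left on its side, so I drift 3 mm towards the 96 on the way down.

```bash
python3 -m creep '{"hand":[20,20,20,20,20],"delta_pos":[[-0.001,-0.0008,0.006],[-0.001,0,0.006],[0,0,0.006],[0,0,0.006],[0,0,0.006]],"turn":[0,0,0,0,0]}' 
python3 -m creep '{"hand":[20,20,20,20,20],"delta_pos":[[-0.001,0,0.005],[0,0,0.005],[0,0,0.005],[0,0,0.005],[0,0,0.005]],"turn":[0,0,0,0,0]}' 
python3 look.py 17 scene|head -6; python3 g.py .5594 .1458 .1056 -5.7
```

```text
clock: 24.72
tcp_pos: [0.5592, 0.1448, 0.1654]
orientation: [-0.0, 0.741, 0.672, -0.0]
wrist_force: [0.2, 0.1, -0.5]
finger_gap: 0.0235
clock: 25.13
tcp_pos: [0.5594, 0.1441, 0.1457]
orientation: [0.0, 0.741, 0.672, -0.0]
wrist_force: [-0.3, -0.1, -1.6]
finger_gap: 0.0236
scene 0.085 [(np.float64(-0.0812), np.float64(-0.0591)), (np.float64(-0.0498), np.float64(0.0963))]
scene 0.1 [(np.float64(-0.0832), np.float64(-0.0578)), (np.float64(-0.0516), np.float64(0.0175)), (np.float64(0.023), np.float64(0.0927))]
scene 0.115 [(np.float64(-0.0519), np.float64(-0.0163)), (np.float64(-0.0113), np.float64(0.0146)), (np.float64(0.0215), np.float64(0.0927))]
scene 0.13 [(np.float64(-0.0461), np.float64(-0.0229)), (np.float64(-0.0118), np.float64(0.0147)), (np.float64(0.0298), np.float64(0.0489)), (np.float64(0.0566), np.float64(0.0926))]
scene 0.145 [(np.float64(-0.0478), np.float64(-0.0216)), (np.float64(0.0255), np.float64(0.0521)), (np.float64(0.064), np.float64(0.0855))]
scene 0.16 [(np.float64(-0.0435), np.float64(-0.022)), (np.float64(0.0609), np.float64(0.0876))]
clock 25.18 tcp [0.5589 0.144  0.1449] yaw -5.58 tilt [-0.001 -0.    -1.   ] gap 0.0233 F [ 0.5  0.  -1.4] q [ 0.11  0.36 -0.13  1.08 -0.    1.78]
shift units in current axes [0.0023 0.0005 0.0491] norm mm 39.3 turn units 0.02
world d mm [  0.5   1.8 -39.3]
shift units in final axes [0.0023 0.0004 0.0491]
```

View pics/scene17.png

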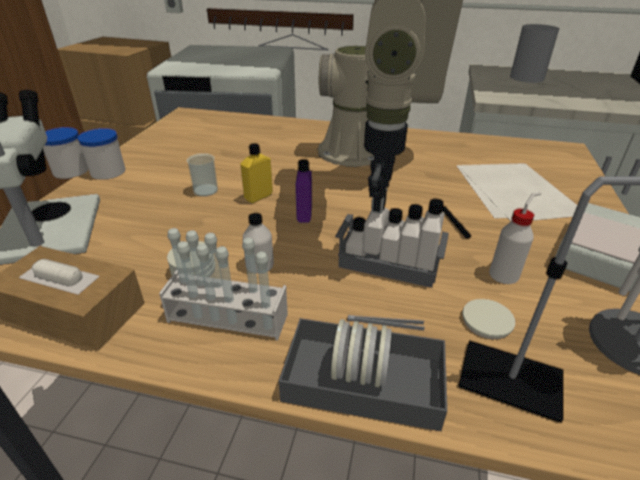

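The 96 leans slightly outward at (357,235) and the 114 is well in the gap at y ≈ −.034. Continue.

```bash
python3 -m creep '{"hand":[20,20,20,20,20],"delta_pos":[[-0.001,0,0.005],[0,0,0.005],[0,0,0.005],[0,0,0.005],[0,0,0.005]],"turn":[0,0,0,0,0]}' 
python3 -m creep '{"hand":[20,20,20,20,20],"delta_pos":[[-0.0005,0,0.003],[0,0,0.003],[0,0,0.003],[0,0,0.003],[0,0,0.003]],"turn":[0,0,0,0,0]}' 
python3 look.py 18 scene|head -6; python3 g.py .5594 .1458 .1056 -5.7
```

```text
clock: 25.6
tcp_pos: [0.5592, 0.1433, 0.1257]
orientation: [0.0, 0.741, 0.672, -0.0]
wrist_force: [0.0, 0.1, -0.5]
finger_gap: 0.0235
clock: 26.02
tcp_pos: [0.5593, 0.1428, 0.1139]
orientation: [0.0, 0.741, 0.672, 0.0]
wrist_force: [-0.8, 0.3, -0.8]
finger_gap: 0.0236
scene 0.085 [(np.float64(-0.0841), np.float64(-0.0587)), (np.float64(-0.053), np.float64(0.0919))]
scene 0.1 [(np.float64(-0.0831), np.float64(-0.0597)), (np.float64(-0.0375), np.float64(-0.0332)), (np.float64(-0.0276), np.float64(-0.0235)), (np.float64(-0.0139), np.float64(0.018)), (np.float64(0.0223), np.float64(0.0927))]
scene 0.115 [(np.float64(-0.0441), np.float64(-0.022)), (np.float64(-0.0109), np.float64(0.0141)), (np.float64(0.0215), np.float64(0.0923))]
scene 0.13 [(np.float64(-0.0445), np.float64(-0.0235)), (np.float64(-0.0116), np.float64(0.015)), (np.float64(0.0275), np.float64(0.0487)), (np.float64(0.0567), np.float64(0.0926))]
scene 0.145 [(np.float64(-0.0232), np.float64(-0.0219)), (np.float64(0.0255), np.float64(0.0522)), (np.float64(0.0635), np.float64(0.0856))]
scene 0.16 [(np.float64(-0.0462), np.float64(-0.0223)), (np.float64(0.0609), np.float64(0.0876))]
clock 26.07 tcp [0.559  0.1428 0.1135] yaw -5.58 tilt [-0.001 -0.    -1.   ] gap 0.0232 F [ 0.2  0.5 -0.8] q [ 0.11  0.39 -0.17  1.01 -0.    1.78]
shift units in current axes [0.0037 0.0002 0.0098] norm mm 8.4 turn units 0.02
world d mm [ 0.4  3.  -7.9]
shift units in final axes [0.0037 0.0002 0.0098]
```

View pics/scene18.png

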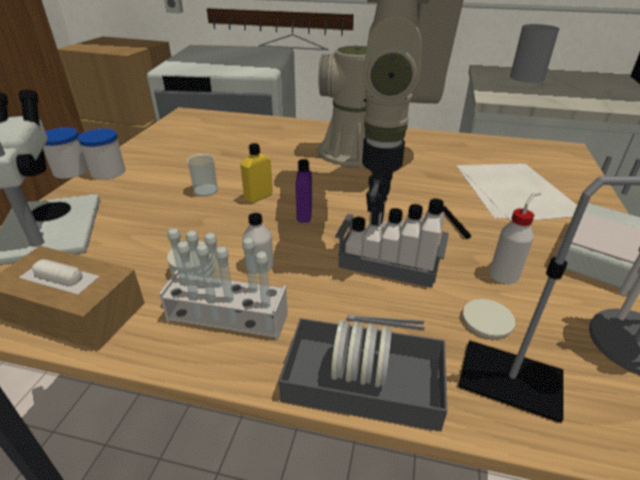

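The 114 is nearly down and all five look upright. The last 8 mm go slowly until it touches the floor.

```bash
python3 -m creep '{"hand":[20,20,20,20,20],"delta_pos":[[0,0,0.003],[0,0,0.002],[0,0,0.002],[0,0,0.002],[0,0,0.001]],"turn":[0,0,0,0,0]}' 
python3 -m creep '{"hand":[20,20,20,20,20],"delta_pos":[[0,0,0.001],[0,0,0.001],[0,0,0.0],[0,0,0],[0,0,0]],"turn":[0,0,0,0,0]}' 
python3 g.py .5594 .1458 .1056 -5.7
```

```text
clock: 26.48
tcp_pos: [0.5591, 0.1429, 0.1059]
orientation: [-0.0, 0.741, 0.672, -0.0]
wrist_force: [0.9, 0.3, -1.3]
finger_gap: 0.0235
clock: 26.9
tcp_pos: [0.5596, 0.1429, 0.1055]
orientation: [0.0, 0.741, 0.672, 0.001]
wrist_force: [-1.9, 1.3, 5.2]
finger_gap: 0.0232
clock 26.9 tcp [0.5596 0.1429 0.1055] yaw -5.57 tilt [ 0.001  0.    -1.   ] gap 0.0232 F [-1.9  1.3  5.2] q [ 0.11  0.39 -0.19  0.99 -0.    1.78]
shift units in current axes [ 0.0035 -0.0006 -0.0001] norm mm 2.9 turn units 0.03
world d mm [-0.2  2.9  0.1]
shift units in final axes [ 0.0035 -0.0006 -0.0001]
```

Floor contact (5 N) at z = .1055, as predicted. Release and rise.

```bash
python3 -m creep '{"hand":[20,20,26,30,40],"delta_pos":[[0,0,-0.001],[0,0,-0.0005],[0,0,0],[0,0,0.0],[0,0,0]],"turn":[0,0,0,0,0]}' 
python3 -m creep '{"hand":[45,45,45,45,45],"delta_pos":[[0,0,0],[0,0,0],[0,0,-0.01],[0,0,-0.02],[0,0,-0.04]],"turn":[0,0,0,0,0]}' 
python3 -m creep '{"hand":[65,85,85,85,85],"delta_pos":[[0,0,-0.045],[0,0,-0.045],[-0.04,0,-0.04],[-0.05,0,0],[-0.05,0,0]],"turn":[0,0,0,0,0]}' 
python3 -m creep '{"hand":[85,85,85,85,85],"delta_pos":[[-0.05,0,0],[-0.05,0,0],[-0.05,0,0],[0,0,0],[0,0,0]],"turn":[0,0,0,0,0]}' 
python3 look.py 19 scene top
python3 - <<'E'
from h import *
for n in ('scene','top'):
    w=tocar(np.load(n+'19.npy'))
    for nm,y,h in [('168',.0735,.172),('150',.038,.154),('132',.0015,.136),('114',-.0355,.118),('96',-.0715,.1)]:
        m=(abs(w[...,0])<.018)&(abs(w[...,1]-y)<.0165)&(abs(w[...,2]-h)<.004);p=w[m]
        b=(abs(w[...,0]-.036)<.006)&(abs(w[...,1]-y)<.017)&(w[...,2]>.05)&(w[...,2]<h-.05)
        print(n,nm,len(p),'cap x',(p[:,0].min()+p[:,0].max())/2,'y',(p[:,1].min()+p[:,1].max())/2,'z',np.median(p[:,2]))
E
```

```text
clock: 27.32
tcp_pos: [0.5592, 0.1429, 0.1056]
orientation: [-0.0, 0.741, 0.672, -0.0]
wrist_force: [0.2, 0.4, -0.1]
finger_gap: 0.0397
clock: 27.73
tcp_pos: [0.5567, 0.1426, 0.1593]
orientation: [-0.002, 0.741, 0.672, -0.003]
wrist_force: [0.7, -0.1, -0.7]
finger_gap: 0.0451
clock: 28.15
tcp_pos: [0.5499, 0.0336, 0.2667]
orientation: [0.002, 0.74, 0.673, 0.002]
wrist_force: [0.8, -0.7, -0.5]
finger_gap: 0.0849
clock: 28.57
tcp_pos: [0.5367, -0.0877, 0.2638]
orientation: [0.0, 0.742, 0.67, 0.0]
wrist_force: [0.1, 0.2, -0.7]
finger_gap: 0.0849
scene 0.085 [(np.float64(-0.0843), np.float64(-0.0588)), (np.float64(-0.0497), np.float64(0.0916))]
scene 0.1 [(np.float64(-0.0826), np.float64(-0.0586)), (np.float64(-0.0486), np.float64(-0.0222)), (np.float64(-0.0138), np.float64(0.0168)), (np.float64(0.0225), np.float64(0.0927))]
scene 0.115 [(np.float64(-0.0484), np.float64(-0.0222)), (np.float64(-0.0117), np.float64(0.0144)), (np.float64(0.0214), np.float64(0.0923))]
scene 0.13 [(np.float64(-0.0108), np.float64(0.0146)), (np.float64(0.0298), np.float64(0.0489)), (np.float64(0.0567), np.floa
[... 1337 characters left out ...]
 z 0.15372742697303782
scene 132 94 cap x -0.00122553435358064 y 0.00128801671739061 z 0.135623961457736
scene 114 92 cap x 0.002141219536816526 y -0.035307765320352194 z 0.1177008158687369
scene 96 82 cap x -0.0006236407750738445 y -0.0702651722977191 z 0.09970664348235048
top 168 145 cap x -0.00026219773490732384 y 0.07472298698455222 z 0.17190194871191755
top 150 136 cap x 0.0020510831406407486 y 0.039138797343665155 z 0.15390921622657416
top 132 124 cap x -0.0007042179056123725 y 0.0016124933554787137 z 0.1357911661887128
top 114 126 cap x 0.0026162869253852934 y -0.03526343278907585 z 0.1182680591651597
top 96 121 cap x -0.0002701698830370608 y -0.07108188532522178 z 0.09985875314684067
```

View pics/scene19.png

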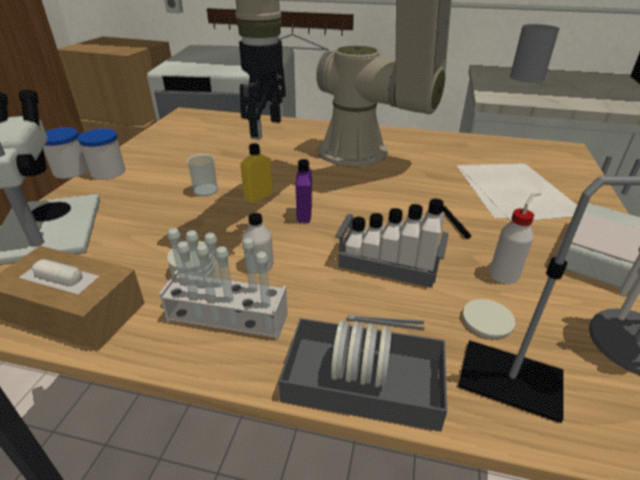

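View pics/top19.png

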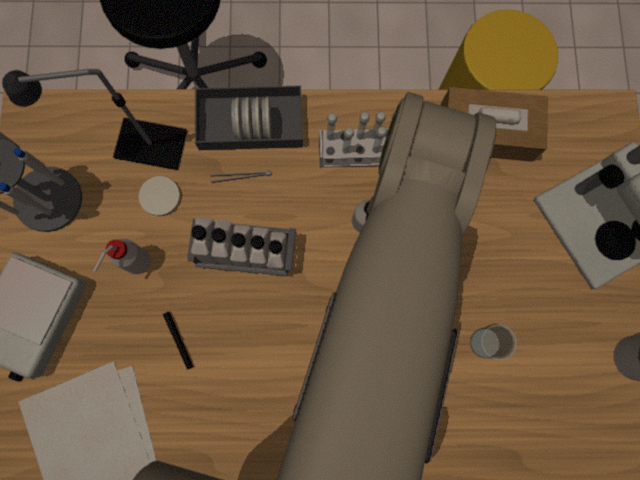

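The five caps sit at 168/150/132/114/96 mm plus the 4 mm floor, each within 0.4 mm. They are 35–37 mm apart, less than 3 mm off the centre line across the row, and upright in both pictures. The bystanders are where they were and the gripper is clear.

```bash
python3 -c "
from workcell import env
print(env.hand_in(), env.get_state()['clock'])"
```

```text
the job is handed in; nothing more can be done
the job is handed in; nothing more can be done
```

Both bottles that were left out now stand in the carrier, and the job is handed in. I carried each one by its cap and eased it down: the 150 between the 168 and the 132, the 114 between the 132 and the 96. I let go only after floor contact, which showed about 11 N for the 150 and 5 N for the 114. It took about 29 s of the 70 s.

The scene and top cameras agree on the final row:

| Bottle | Position along the row (mm from carrier centre) |
|---|---|
| 168 | +75 |
| 150 | +39 |
| 132 | +1 |
| 114 | −35 |
| 96 | −71 |

- **Standing on the floor:** each cap top is within 0.4 mm of bottle height plus the 4 mm floor, and each bottle is less than 3 mm off the centre line. All five look upright, though I did not measure each one's tilt.
- **Leaning on the way in:** the 168 leaned outward about 10° and the 96 slightly less. Both stood up straight again by the end.
- **Bystanders:** those in view look unmoved. I judged that by eye from the pictures rather than measuring each one.
- **Disagreement:** the wrist camera placed the two bottles about 3 mm from where the top camera did, so I gripped at the average.

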